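# Gauge a gas cylinder valve with a plug gauge from its lidded case

## Robot

A 6-joint arm with a two-finger parallel gripper is mounted at the origin on the work surface. World frame = base frame: x ahead of the robot, y to its left, z up, the work surface at z = 0. Lengths are in m, angles in rad, forces in N, time in s.
With the tool pointing down it reaches from about 0.25 to 0.725 m from the base axis. Payload 9.7 kg.
Tool frame: the origin (TCP) lies between the finger pads; the fingertips stand 14 mm ahead of it and the grasp point (between the pads) lies 5 mm behind it; z points along the fingers, y is the direction in which the jaws open and shut (so a half turn about z gives the same grasp; the last joint's range is limited). The gripper opens to 85 mm and grips with 20 to 120 N. Pads are 22 mm wide; open, the fingers measure 114 mm over their backs; the gripper's body (76 mm by 85 mm) begins 54 mm behind the grasp point. The pads swing forward as they close: fully open they stand 13 mm farther back than shut.
Start: joints at [1.25, 0.087, 0.176, 1.66, 0, 1.571], TCP at [0.173, 0.522, 0.245] pointing down, gripper open.
Joint ranges: [-3.13, 3.13], [-0.85, 1.81], [-1.15, 1.24], [-2.2, 2.28], [-1.44, 1.52], [-3.14, 3.14]. Speed limits (rad/s): [2.22, 2.22, 2.57, 3.14, 3.14, 3.14].

## Interface

Orientations are given as a 3x3 rotation matrix whose columns are the frame's x, y, z axes.
In Python, from plant import monitor, vision, job gives the robot as it stands.
- The arm moves only by the shell command python3 -m pendant 'ROWS'. ROWS is JSON, a list of rows, each a list of 7 numbers: the shift along the tool's x, y, z in cm, then the turn, a rotation vector about the tool's x, y, z in rad, then the finger opening in cm, from 0 to 8.54. A call has 1 to 8 rows; each row shifts and turns the commanded pose from where the row before left it, along the tool's axes as they then stand; what a row does not reach is not made up. A row lasts 1/10 s, in which the tool goes at most 50 mm and 8.59 degrees, less where a joint would pass 70% of its speed; a pose out of reach is approached as far as the arm can. A call with a gripper value outside its range is refused whole. The fingers move at their own pace and stop on an object; the grip force is fixed at half the most. Time passes only in rows, so rows that do not move let the fingers close. It gives the time, the measured TCP pose, the force and the opening at its end, in the units of the state.
- monitor.get_state(): the state, without advancing time (a new reading comes with each control period).
- vision.camera(name): name is "scene" or "top" or "wrist"; returns a dict with "img" (400x640x3 uint8, red, green, blue), "fov_y" (degrees; the focal length in pixels is half the picture's height over the tangent of half this angle, whatever the lens; pixels are square), "cx", "cy" (the principal point, pixels), "k1" (the pictures are not rectified: a ray, as slopes to the right and down, at radius r is drawn at 1 + k1 r^2 times it, then the intrinsics apply), "T" (4x4, takes a point from camera to world coordinates). Camera axes: x right, y down, z forward; pixel columns grow to the right and rows downward; lengths in m; the calibration is good to about 2 mm. A picture is of the moment at which its call begins. There is no depth.
- job.job_done(): hands the job in, once; it reports no verdict.
The state is a dict: "t": time; "joint_pos": joint angles; "dq": joint speeds; "effort": joint torques, N m; "position": TCP position; "tcp_rot": TCP orientation; "force": force on the tool from outside, world axes, zero at the start; "torque": the same for the moment, N m; "gripper_width": opening from 0.0 (shut) to 1.0 (fully open).
Only numpy, scipy, OpenCV 4.12 (cv2) and the standard library are available. Lean on these libraries where they do the work, as an engineer would, in place of code of your own. Each camera call takes 0.05 s, during which the arm holds its last target.

## Task

Lift the gauge case's sliding lid over the lip at its front end, slide it out and lay it flat on the table, handle up. Then take the thicker of the two plug gauges from the case and fit it in the bore on top of the brass valve body: tilt it clearly (about ten to fifteen degrees) so that the edge of its foot goes into the bore first, then straighten it upright, slide it fully home until its collar sits on the brass, and let go. Leave the thin gauge standing in the case and do not disturb the other things on the table.

Things in the scene. Friction and masses are not known exactly. Their poses are not given: they have to be found in the camera images.
- case: Light wooden gauge case, fixed, 140 (x) by 120 (y) by 100 mm high; origin: centre of its underside on the table. Its front end, where the lid slides out, is its own -x end. Inside, a wooden block (flat top 36 mm above the table) has two pockets 27 mm wide, 33 mm deep, at x = -30 and +30 mm, y = 0, a gauge in each, either way round. Above the block the inside is 128 by 100 mm, open upward.
- lip (a point): Middle of the top edge of the lip at the case's front end, 85 mm above the table; axes as the case. The lip spans x from -70 to -64 mm of the case and stands 5 mm above the ledges that the lid lies on, so the closed lid cannot slide until raised by more than 5 mm.
- groove (a point): Middle of the grooves at ledge height, 80 mm above the table, at x = +20 mm of the case; axes as the case. The grooves are 16 mm high: top rails (96 to 100 mm above the table) overlap the lid's long edges by 4 mm from x = -30 to +70 mm of the case. So raise the 5 mm lid by 5 to 11 mm, slide it 95 mm or more to the case's -x, and only then lift it away.
- lid: Loose light wooden lid, 124 (x) by 109 (y) by 5 mm, 0.1 to 0.2 kg; origin: centre of its underside; z up. Grip: a dark steel upright bar at its centre, 12 mm thick (x), 44 mm long (y), standing from 5 to 37 mm above the origin. In the case its axes are those of the case, its origin 80 mm above the table, with 1 to 2 mm play to each side.
- gauge_thick: The thicker plug gauge, steel, 68 mm tall, 0.15 to 0.28 kg. Origin: centre of its foot; z up along it. Round pin 24 mm in diameter from 0 to 30 mm (foot edge chamfered 1.5 mm), collar 36 mm in diameter from 30 to 34 mm, square grip 22 by 22 mm (sides along its x and y) from 34 to 68 mm. It stands on its collar in a pocket, sides within 6 degrees of the case's axes (or a quarter turn).
- gauge_thin: The thinner plug gauge, same shape: pin 16 mm, collar 32 mm, square grip 16 mm. Origin: centre of its foot. It stands in the case's other pocket, 60 mm from the thick one, and stays there.
- bore (a point): Centre of the mouth of the bore, in the flat top of the brass valve body, 54 mm above the table. Bore 25 mm in diameter with a 1 mm chamfer, 36 mm deep, upright. Axes: those of the valve body.
- valve: Brass valve body, fixed: block 64 (x) by 60 (y) mm, top 54 mm above the table, on a foot plate 100 by 90 mm; origin: centre of the underside, straight below the bore. On its +x side a stem carries an upright dial 60 mm in diameter (x from 70 to 90 mm), top 170 mm above the table: an obstacle for the gripper. A hose stub reaches y = -68 mm, below 42 mm height.
- tape: Bystander: roll of pale tape lying flat, 84 mm in diameter, 25 mm high; origin: centre of the underside.
- glasses: Bystander: clear safety glasses with a thin black frame, 136 mm wide (y from -68 to 68), 83 mm deep (x from 0 to 83), 39 mm high; origin: under the centre of the front.
- tap: Bystander: small brass tap, 60 mm long (y), 36 mm wide with its black wheel, 46 mm high; origin: centre of the underside.
- spray: Bystander: grey closed bottle, upright, 48 mm in diameter, 150 mm high: an obstacle between case and valve body; origin: centre of the underside.
There are look-alikes about, which are no part of the job. There is more than one size of the lid; the job needs the largest.

How it is judged:
By the outcome, as a careful person would: the job done as asked, in the order asked, and still so for the second after the job is handed in, with the robot touching nothing.
It also fails if it takes over 70 s, if anything falls off the work surface, if the arm or the gripper's body presses on something with over 40 N, if the wrist force passes 120 N, or if a joint passes its speed limit or range.

## Working session

There is one attempt and no reset: what is moved stays moved. The work goes in short steps, Python scripts to look and compute and a shell command to move; the robot and the scene stay as the last step left them, time stands still between calls to the robot, and variables do not carry over. Pictures are saved under pics/ and viewed, and the job is handed in when it is done.

```bash
ls; mkdir -p pics; python3 - <<'E'
from plant import monitor, vision, job
import cv2, numpy as np
s=monitor.get_state()
print({k:np.round(v,4).tolist() for k,v in s.items()})
for n in ["scene","top","wrist"]:
    c=vision.camera(n); cv2.imwrite(f"pics/{n}0.png",c["img"][:,:,::-1])
    print(n,c["fov_y"],c["cx"],c["cy"],c["k1"],np.round(c["T"],4).tolist())
E
```

```text
pics
{'t': 0.0, 'joint_pos': [1.25, 0.0875, 0.1751, 1.6598, 0.0, 1.5708], 'dq': [-0.0019, 0.001, -0.0012, -0.0002, 0.0023, 0.0002], 'effort': [0.0067, -52.038, 46.4809, 0.016, 0.0003, 0.0], 'position': [0.1734, 0.5217, 0.2446], 'tcp_rot': [[-0.949, 0.3153, -0.0004], [0.3153, 0.949, -0.0013], [0.0, -0.0013, -1.0]], 'force': [0.6386, 0.0654, -0.3209], 'torque': [-0.0106, 0.0079, -0.0485], 'gripper_width': 1.0019}
scene 50.558581108867884 316.622690658803 201.6542096015417 -0.027347232118254784 [[0.245, 0.821, -0.5156, 1.1605], [0.9694, -0.1999, 0.1423, -0.1232], [0.0138, -0.5347, -0.8449, 1.0063], [0.0, 0.0, 0.0, 1.0]]
top 54.962181518935715 323.6221597294627 199.16329460567974 -0.01975145198109277 [[0.0279, -0.9966, 0.077, 0.5182], [-0.9992, -0.0301, -0.0276, 0.0527], [0.0298, -0.0761, -0.9967, 1.0238], [0.0, 0.0, 0.0, 1.0]]
wrist 61.79350552143813 316.05563165798543 200.3829892885523 0.012008647590218295 [[0.3136, 0.9116, 0.2659, 0.1045], [0.9495, -0.3004, -0.0901, 0.5449], [-0.0022, 0.2807, -0.9598, 0.3734], [0.0, 0.0, 0.0, 1.0]]
```

View pics/scene0.png

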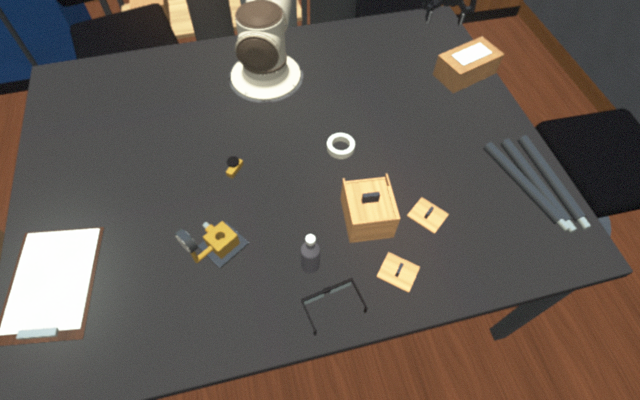

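View pics/top0.png

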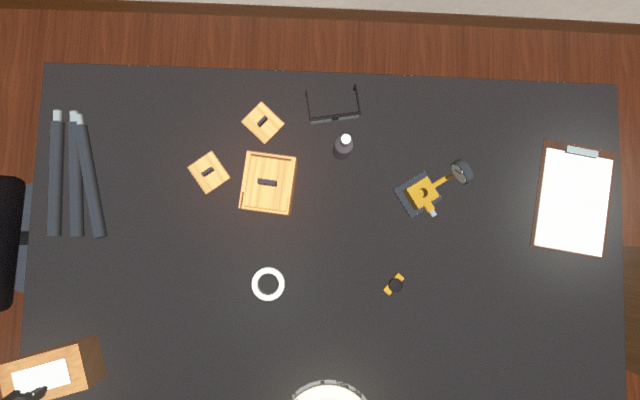

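View pics/wrist0.png

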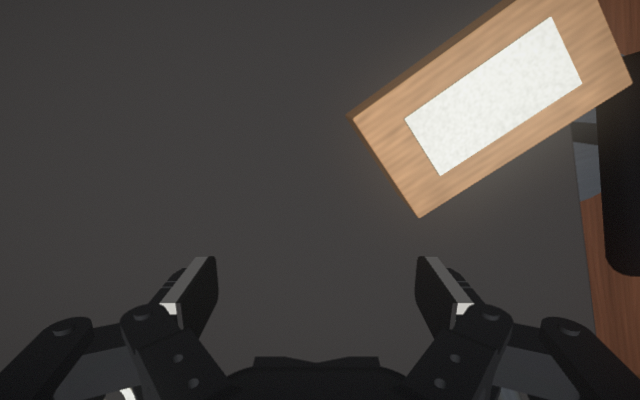

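```bash
cat > h.py <<'E'
from plant import monitor, vision, job
import cv2, numpy as np
def K(c):
    f=200/np.tan(np.radians(c["fov_y"])/2); return f
def ray(c,u,v):
    f=K(c); xd=np.array([(u-c["cx"])/f,(v-c["cy"])/f]); x=xd.copy()
    for _ in range(20): x=xd/(1+c["k1"]*(x@x))
    T=np.array(c["T"]); return T[:3,3],T[:3,:3]@np.array([x[0],x[1],1])
def atz(c,u,v,z):
    o,d=ray(c,u,v); return o+d*(z-o[2])/d[2]
def proj(c,P):
    T=np.array(c["T"]); q=T[:3,:3].T@(np.asarray(P)-T[:3,3]); x=q[:2]/q[2]
    return x*(1+c["k1"]*(x@x))*K(c)+[c["cx"],c["cy"]]
def save(n,img): cv2.imwrite(f"pics/{n}.png",img[:,:,::-1])
def crop(n,img,x,y,w,h,s): save(n,cv2.resize(img[y:y+h,x:x+w],None,fx=s,fy=s,interpolation=cv2.INTER_CUBIC))
E
python3 - <<'E'
from h import *
import numpy as np
a=cv2.imread("pics/top0.png")[:,:,::-1]; b=cv2.imread("pics/scene0.png")[:,:,::-1]
A=cv2.resize(a[135:235,180:310],None,fx=3,fy=3,interpolation=2);B=cv2.resize(b[160:300,330:460],None,fx=3,fy=3,interpolation=2)
o=np.zeros((420,780,3),np.uint8);o[:300,:390]=A;o[:420,390:]=B;save("crop1",o)
A=cv2.resize(a[125:225,340:480],None,fx=2.8,fy=2.8,interpolation=2);B=cv2.resize(b[210:280,165:265],None,fx=3.9,fy=3.9,interpolation=2)
o=np.zeros((280,782,3),np.uint8);o[:280,:392]=A;o[:273,392:]=B;save("crop2",o)
E
```

```text
(no output)
```

View pics/crop1.png

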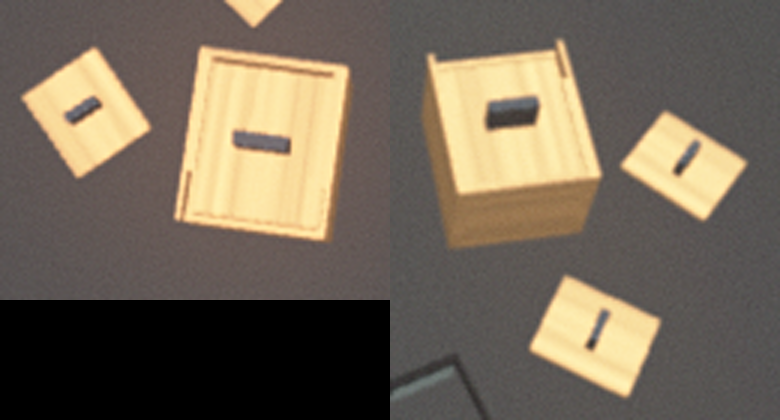

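View pics/crop2.png

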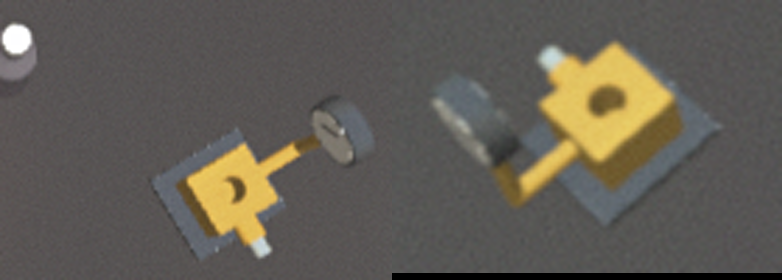

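```bash
python3 - <<'E'
from h import *
c=vision.camera("top"); s=vision.camera("scene")
for n,u,v,z in [("c+x+y",246.7,150,.1),("c+x-y",296.7,156.7,.1),("c-x+y",238.5,208,.1),("c-x-y",289,215,.1),("handle",267.3,182.5,.117),("bore",423.5,193,.054),("tape",268,284,.025),("spray",345,139,.15),("tap",395,285,.04),("dial",461,172,.15),("lidA",263,122,.005),("lidB",209,172,.005)]:
    print(n,np.round(atz(c,u,v,z),4))
print("scene bore",atz(s,165+ (607-392)/3.9,210+100/3.9,.054))
# handle in scene ~ crop (512,112)
print("handle scene",atz(s,330+(512-390)/3,160+100/3,.117))
E
```

```text
c+x+y [0.7034 0.2168 0.1   ]
c+x-y [0.6909 0.0953 0.1   ]
c-x+y [0.5622 0.2302 0.1   ]
c-x-y [0.549 0.109 0.1  ]
handle [0.6238 0.1619 0.117 ]
bore [ 0.6166 -0.2292  0.054 ]
tape [0.3737 0.1611 0.025 ]
spray [ 0.7267 -0.0171  0.15  ]
tap [ 0.3809 -0.1622  0.04  ]
dial [ 0.6586 -0.289   0.15  ]
lidA [0.8001 0.1934 0.005 ]
lidB [0.66   0.3307 0.005 ]
scene bore [ 0.62021179 -0.22466225  0.054     ]
handle scene [0.62596183 0.16525031 0.117     ]
```

```bash
cat >> h.py <<'E'
from scipy.spatial.transform import Rotation as Ro
from scipy.linalg import fractional_matrix_power, logm, expm
def down(ang): # tool pointing down with tool y at world bearing ang (deg)
    a=np.radians(ang); y=np.array([np.cos(a),np.sin(a),0]); z=np.array([0,0,-1.]); return np.c_[np.cross(y,z),y,z]
def cur():
    s=monitor.get_state(); T=np.eye(4);T[:3,:3]=s["tcp_rot"];T[:3,3]=s["position"]; return T
def plan(p,R,n,T0=None):
    T0=cur() if T0 is None else T0
    T1=np.eye(4);T1[:3,:3]=R;T1[:3,3]=p
    D=np.linalg.inv(T0)@T1
    r=Ro.from_matrix(D[:3,:3]).as_rotvec(); 
    L=logm(D).real/n; S=expm(L)
    print("total shift cm",np.round(D[:3,3]*100,2),"rotvec",np.round(r,3),"| row x%d:"%n,np.round(S[:3,3]*100,3),np.round(Ro.from_matrix(S[:3,:3]).as_rotvec(),4))
E
python3 - <<'E'
from h import *
plan([.605,.16,.30],down(-5.5),12)
E
```

```text
total shift cm [-52.37 -20.73  -5.49] rotvec [-1.000e-03  0.000e+00  1.346e+00] | row x12: [-4.92   1.204 -0.459] [-0.      0.      0.1122]
```

```bash
python3 -m pendant '[[-4.22,0.9,-0.4,0,0,0.096,8.5],[-4.22,0.9,-0.4,0,0,0.096,8.5],[-4.22,0.9,-0.4,0,0,0.096,8.5],[-4.22,0.9,-0.4,0,0,0.096,8.5],[-4.22,0.9,-0.4,0,0,0.096,8.5],[-4.22,0.9,-0.4,0,0,0.096,8.5],[-4.22,0.9,-0.4,0,0,0.096,8.5]]' && python3 -m pendant '[[-4.22,0.9,-0.4,0,0,0.096,8.5],[-4.22,0.9,-0.4,0,0,0.096,8.5],[-4.22,0.9,-0.4,0,0,0.096,8.5],[-4.22,0.9,-0.4,0,0,0.096,8.5],[-4.22,0.9,-0.4,0,0,0.096,8.5],[-4.22,0.9,-0.4,0,0,0.096,8.5],[-4.22,0.9,-0.4,0,0,0.096,8.5],[0,0,0,0,0,0,5]]'
python3 - <<'E'
from h import *
c=vision.camera("wrist"); save("w1",c["img"]); plan([.605,.16,.30],down(-5.5),2); print(cur().round(3))
E
```

```text
t: 0.95
position: [0.4482, 0.4058, 0.2729]
tcp_rot: [[-0.543, 0.84, -0.0], [0.84, 0.543, -0.0], [-0.0, -0.001, -1.0]]
force: [0.4, 0.7, -0.2]
gripper_width: 0.994
t: 1.75
position: [0.5899, 0.1422, 0.3017]
tcp_rot: [[0.102, 0.995, 0.001], [0.995, -0.102, -0.001], [-0.001, 0.001, -1.0]]
force: [0.4, 0.3, 0.4]
gripper_width: 0.853
total shift cm [1.72 1.4  0.15] rotvec [ 0.     0.    -0.002] | row x2: [0.858 0.698 0.073] [ 0.0001  0.     -0.001 ]
[[ 0.098  0.995  0.     0.589]
 [ 0.995 -0.098 -0.     0.144]
 [-0.     0.    -1.     0.301]
 [ 0.     0.     0.     1.   ]]
```

View pics/w1.png

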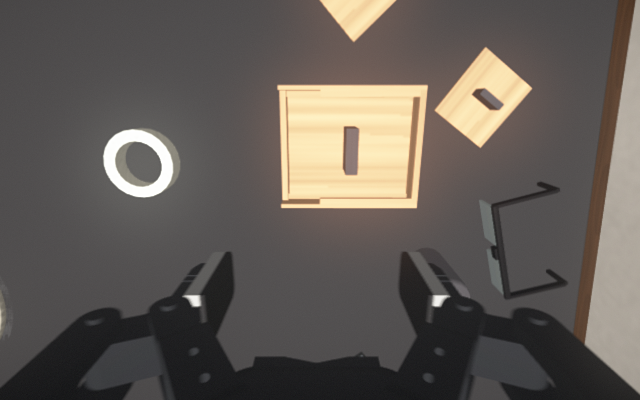

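```bash
python3 - <<'E'
from h import *
i=cv2.imread("pics/w1.png")[:,:,::-1]; crop("w1c",i,265,70,180,150,4.4)
E
```

```text
(no output)
```

View pics/w1c.png

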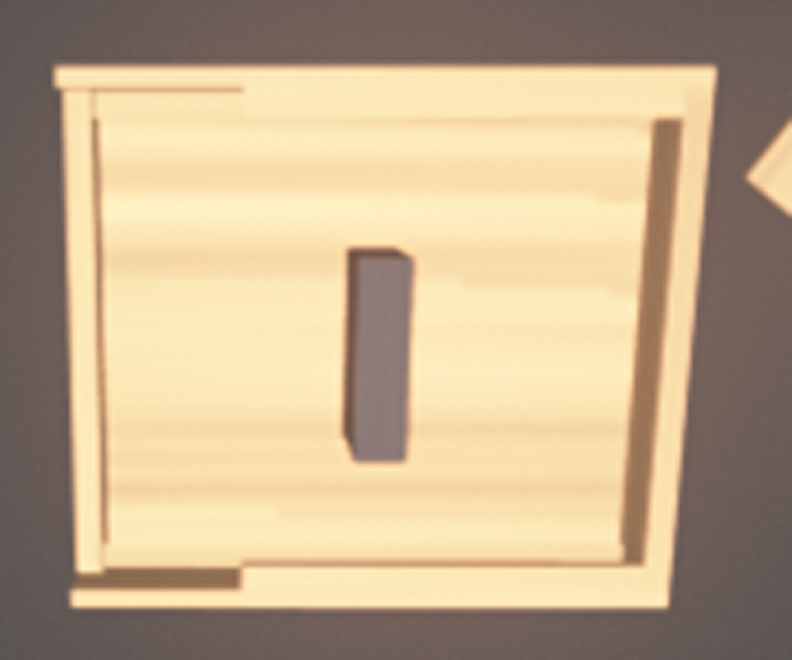

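```bash
cat >> h.py <<'E'
from scipy.optimize import least_squares
def fit2d(obj,wpts): # rigid 2D fit -> x,y,yaw deg
    o=np.array(obj)[:,:2];w=np.array(wpts)[:,:2];oc=o.mean(0);wc=w.mean(0)
    a=o-oc;b=w-wc;th=np.arctan2((a[:,0]*b[:,1]-a[:,1]*b[:,0]).sum(),(a*b).sum())
    R=np.array([[np.cos(th),-np.sin(th)],[np.sin(th),np.cos(th)]]);t=wc-R@oc
    return t.round(4),np.degrees(th).round(2),(w-(o@R.T+t)).round(4).tolist()
E
python3 - <<'E'
from h import *
c=vision.camera("wrist")
g=lambda pts,z:[atz(c,265+u/4.4,70+v/4.4,z) for u,v in pts]
print(fit2d([[-70,60],[70,60],[70,-60],[-70,-60]]*np.array(.001),g([(54,66),(717,66),(668,608),(70,606)],.1)))
print(fit2d([[-6,22],[6,22],[6,-22],[-6,-22]]*np.array(.001),g([(357,255),(413,258),(405,462),(352,460)],.117)))
E
```

```text
(array([0.6248, 0.1678]), np.float64(-5.61), [[-0.0003, 0.0002], [0.0003, 0.0002], [0.0004, -0.0004], [-0.0003, -0.0]])
(array([0.6242, 0.1681]), np.float64(-5.77), [[0.0001, 0.0], [-0.0003, -0.0005], [-0.0002, 0.0001], [0.0004, 0.0004]])
```

```bash
python3 - <<'E'
from h import *
plan([.6245,.168,.301],down(-5.7),1);plan([.6245,.168,.103],down(-5.7),1)
E
```

```text
total shift cm [2.55 3.31 0.03] rotvec [-0.    -0.     0.004] | row x1: [2.552 3.313 0.025] [-0.0001 -0.0002  0.004 ]
total shift cm [ 2.55  3.32 19.83] rotvec [-0.    -0.     0.004] | row x1: [ 2.548  3.315 19.825] [-0.0001 -0.0002  0.004 ]
```

```bash
python3 -m pendant '[[1.25,1.65,0,0,0,0.002,5],[1.3,1.65,0,0,0,0.002,5],[0,0,4,0,0,0,5],[0,0,4,0,0,0,5],[0,0,4,0,0,0,5],[0,0,3,0,0,0,5],[0,0,2,0,0,0,5],[0,0,0,0,0,0,5]]'
python3 - <<'E'
from h import *
c=vision.camera("wrist"); save("w2",c["img"]); plan([.6245,.168,.103],down(-5.7),1)
E
```

```text
t: 2.65
position: [0.6221, 0.17, 0.1275]
tcp_rot: [[0.095, 0.995, -0.006], [0.995, -0.095, -0.001], [-0.002, -0.006, -1.0]]
force: [1.1, -0.5, 0.2]
gripper_width: 0.584
total shift cm [-0.18  0.18  2.7 ] rotvec [-0.003  0.001  0.004] | row x1: [-0.185  0.176  2.703] [-0.0027  0.0008  0.0037]
```

View pics/w2.png

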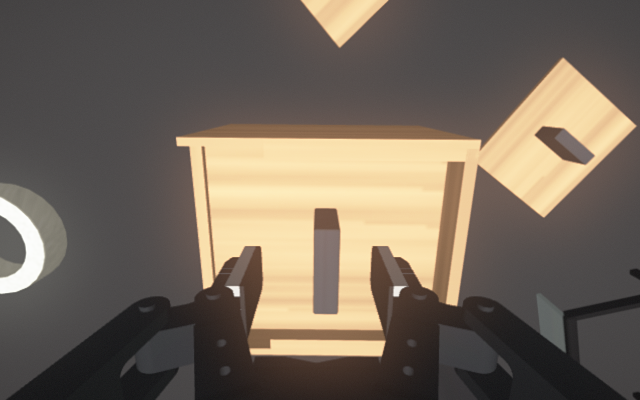

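```bash
python3 -m pendant '[[-0.15,0.2,1.4,0,0,0,5],[0,0,1.2,0,0,0,5],[0,0,0,0,0,0,2],[0,0,0,0,0,0,1],[0,0,0,0,0,0,0.6],[0,0,0,0,0,0,0.6],[0,0,0,0,0,0,0.6],[0,0,0,0,0,0,0.6]]'
python3 - <<'E'
from h import *
plan([.6245,.168,.112],down(-5.7),1); print(monitor.get_state()["force"])
E
```

```text
t: 3.5
position: [0.6263, 0.1673, 0.106]
tcp_rot: [[0.098, 0.995, 0.001], [0.995, -0.098, 0.0], [0.0, 0.001, -1.0]]
force: [-0.4, 0.0, 3.6]
gripper_width: 0.127
total shift cm [ 0.06 -0.18 -0.6 ] rotvec [ 0.001 -0.     0.001] | row x1: [ 0.057 -0.184 -0.603] [ 0.0011 -0.0004  0.0015]
[-0.35422415  0.0120482   3.58476942]
```

```bash
python3 -m pendant '[[0,0,-0.4,0,0,0,0.6],[0,0,-0.4,0,0,0,0.6],[0,0,0,0,0,0,0.6],[0,0,0,0,0,0,0.6]]'
python3 - <<'E'
from h import *
c=vision.camera("wrist"); save("w3",c["img"]);print(monitor.get_state()["force"])
c=vision.camera("scene"); crop("s3",c["img"],320,120,120,130,4.5); print(cur()[:3,3])
E
```

```text
t: 3.9
position: [0.626, 0.1672, 0.1132]
tcp_rot: [[0.098, 0.995, -0.0], [0.995, -0.098, 0.0], [-0.0, -0.0, -1.0]]
force: [0.1, 0.5, -1.7]
gripper_width: 0.13
[-1.03928827 -0.50162508 -1.5990928 ]
[0.62589386 0.16719101 0.11304473]
```

View pics/w3.png

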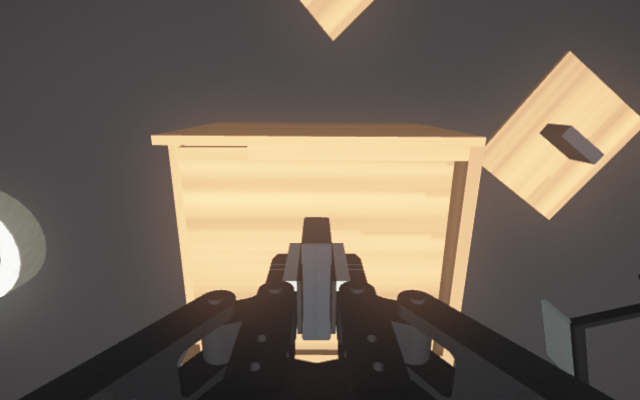

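View pics/s3.png

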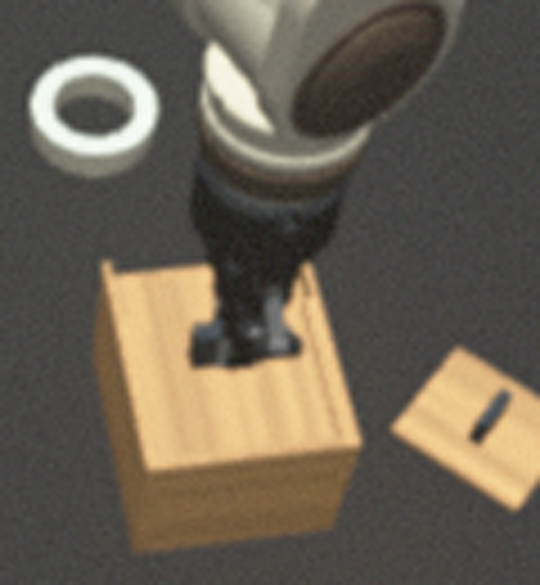

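```bash
python3 -m pendant '[[0,-0.4,-0.05,0,0,0,0.6],[0,-0.6,0,0,0,0,0.6],[0,-1,0,0,0,0,0.6],[0,-1,0,0,0,0,0.6],[0,0,0,0,0,0,0.6]]'
python3 - <<'E'
from h import *
c=vision.camera("wrist"); save("w4",c["img"]);print(monitor.get_state()["force"])
E
```

```text
t: 4.5
position: [0.5948, 0.1704, 0.1142]
tcp_rot: [[0.097, 0.995, -0.0], [0.995, -0.097, 0.0], [0.0, -0.0, -1.0]]
force: [1.3, 0.7, -2.0]
gripper_width: 0.128
[-0.05648178 -0.23467646 -0.84455237]
```

View pics/w4.png

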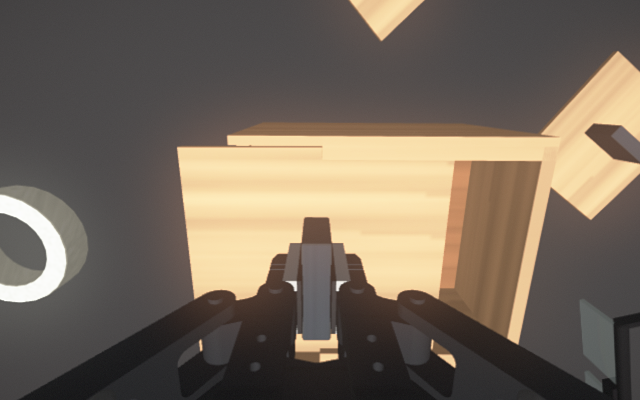

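```bash
python3 -m pendant '[[0,-1.3,0,0,0,0,0.6],[0,-1.6,0,0,0,0,0.6],[0,-1.6,0,0,0,0,0.6],[0,-1.6,0,0,0,0,0.6],[0,-1.4,0,0,0,0,0.6],[0,-0.5,0,0,0,0,0.6],[0,0,0,0,0,0,0.6]]'
python3 - <<'E'
from h import *
c=vision.camera("wrist"); save("w5",c["img"]);print(monitor.get_state()["force"])
E
```

```text
t: 5.25
position: [0.5165, 0.1781, 0.1141]
tcp_rot: [[0.098, 0.995, 0.001], [0.995, -0.098, 0.0], [0.0, 0.001, -1.0]]
force: [-0.4, -1.0, -2.2]
gripper_width: 0.127
[ 0.27170125 -0.45150124 -0.67591268]
```

View pics/w5.png

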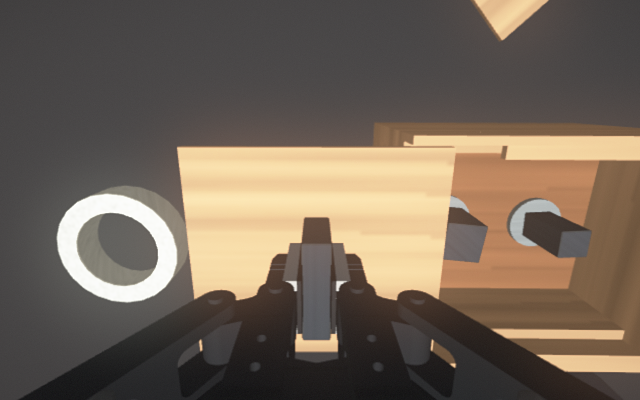

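```bash
python3 -m pendant '[[0,0,-2,0,0,0,0.6],[0,0,-3,0,0,0,0.6],[0,0,-3,0,0,0,0.6],[0,0,-2,0,0,0,0.6],[0,0,0,0,0,0,0.6]]'
python3 - <<'E'
from h import *
plan([.42,.345,.15],down(15),6)
E
```

```text
t: 5.8
position: [0.5182, 0.1782, 0.2166]
tcp_rot: [[0.098, 0.995, 0.005], [0.995, -0.098, 0.001], [0.002, 0.004, -1.0]]
force: [0.6, 0.6, -1.5]
gripper_width: 0.127
total shift cm [ 15.62 -11.44   6.64] rotvec [ 0.005 -0.001 -0.36 ] | row x6: [ 2.875 -1.502  1.109] [ 0.0008 -0.0002 -0.06  ]
```

```bash
python3 -m pendant '[[2.87,-1.5,1.1,0,0,-0.06,0.6],[2.87,-1.5,1.1,0,0,-0.06,0.6],[2.87,-1.5,1.1,0,0,-0.06,0.6],[2.87,-1.5,1.1,0,0,-0.06,0.6],[2.87,-1.5,1.1,0,0,-0.06,0.6],[2.87,-1.5,1.1,0,0,-0.06,0.6],[0,0,0,0,0,0,0.6],[0,0,0,0,0,0,0.6]]'
python3 - <<'E'
from h import *
plan([.42,.345,.028],down(15),1)
c=vision.camera("scene"); save("s6",c["img"])
E
```

```text
t: 6.6
position: [0.4177, 0.3445, 0.1462]
tcp_rot: [[-0.26, 0.966, -0.001], [0.966, 0.26, -0.001], [-0.001, -0.002, -1.0]]
force: [-0.5, -0.2, -1.6]
gripper_width: 0.129
total shift cm [ 0.    0.25 11.82] rotvec [-0.002  0.001  0.001] | row x1: [3.0000e-03 2.5000e-01 1.1823e+01] [-0.0017  0.0011  0.0011]
```

View pics/s6.png

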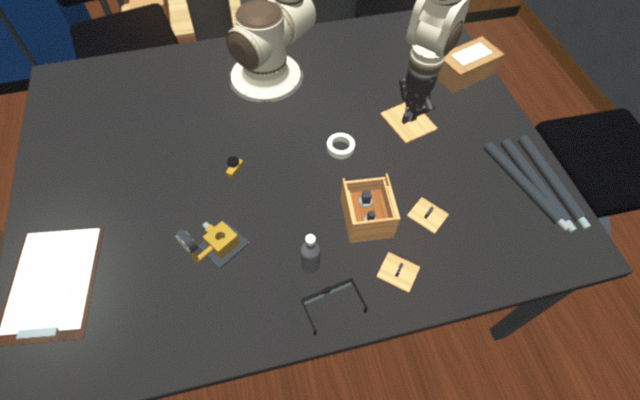

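```bash
python3 -m pendant '[[0,0,3,0,0,0,0.6],[0,0,3,0,0,0,0.6],[0,0,2.7,0,0,0,0.6],[0,0,1.4,0,0,0,0.6],[0,0,0.9,0,0,0,0.6],[0,0,0.4,0,0,0,0.6],[0,0,0,0,0,0,0.6],[0,0,0,0,0,0,0.6]]'
python3 - <<'E'
from h import *
s=monitor.get_state();print(s["position"],s["force"])
E
```

```text
t: 7.45
position: [0.4188, 0.3448, 0.0349]
tcp_rot: [[-0.259, 0.966, 0.001], [0.966, 0.259, 0.001], [0.001, 0.002, -1.0]]
force: [-0.3, 1.0, -1.9]
gripper_width: 0.13
[0.41880238 0.34476533 0.0349483 ] [-0.26566207  1.00712973 -1.86376536]
```

```bash
python3 -m pendant '[[0,0,0.3,0,0,0,0.6],[0,0,0.2,0,0,0,0.6],[0,0,0,0,0,0,0.6]]';python3 -m pendant '[[0,0,0.1,0,0,0,0.6],[0,0,0.1,0,0,0,0.6],[0,0,0,0,0,0,0.6]]'
```

```text
t: 7.75
position: [0.4181, 0.3444, 0.0287]
tcp_rot: [[-0.259, 0.966, -0.0], [0.966, 0.259, -0.0], [-0.0, -0.0, -1.0]]
force: [-0.2, 0.6, -1.0]
gripper_width: 0.123
t: 8.05
position: [0.4181, 0.3443, 0.0266]
tcp_rot: [[-0.259, 0.966, -0.0], [0.966, 0.259, -0.0], [-0.0, -0.0, -1.0]]
force: [-1.0, 0.0, -2.8]
gripper_width: 0.129
```

```bash
python3 -m pendant '[[0,0,0.1,0,0,0,0.6],[0,0,0,0,0,0,0.6]]';python3 -m pendant '[[0,0,0.1,0,0,0,0.6],[0,0,0,0,0,0,0.6]]'
```

```text
t: 8.25
position: [0.4183, 0.3444, 0.0259]
tcp_rot: [[-0.259, 0.966, 0.0], [0.966, 0.259, 0.0], [0.0, 0.0, -1.0]]
force: [0.8, 0.2, 0.0]
gripper_width: 0.129
t: 8.45
position: [0.4183, 0.3444, 0.0259]
tcp_rot: [[-0.259, 0.966, 0.0], [0.966, 0.259, 0.0], [0.0, 0.001, -1.0]]
force: [-3.3, -2.6, 8.4]
gripper_width: 0.126
```

```bash
python3 -m pendant '[[0,0,-0.1,0,0,0,0.6],[0,0,0,0,0,0,3],[0,0,0,0,0,0,4],[0,0,0,0,0,0,4],[0,0,-1.5,0,0,0,4],[0,0,-3,0,0,0,4],[0,0,-4,0,0,0,4],[0,0,-4,0,0,0,4]]'; python3 -m pendant '[[0,0,-4,0,0,0,4],[0,0,-4,0,0,0,4],[0,0,-3,0,0,0,4]]'
python3 - <<'E'
from h import *
c=vision.camera("wrist"); save("w7",c["img"]); plan([.57,.168,.33],down(-5.6),10)
E
```

```text
t: 9.25
position: [0.4179, 0.3442, 0.1531]
tcp_rot: [[-0.259, 0.966, 0.0], [0.966, 0.259, 0.0], [0.0, 0.0, -1.0]]
force: [1.2, 0.3, 0.0]
gripper_width: 0.47
t: 9.55
position: [0.4181, 0.3443, 0.2649]
tcp_rot: [[-0.259, 0.966, 0.003], [0.966, 0.259, 0.002], [0.001, 0.003, -1.0]]
force: [0.7, 0.6, -0.3]
gripper_width: 0.469
total shift cm [-20.98  10.08  -6.08] rotvec [ 0.007 -0.005  0.36 ] | row x10: [-1.919  1.338 -0.607] [ 0.0007 -0.0005  0.036 ]
```

View pics/w7.png

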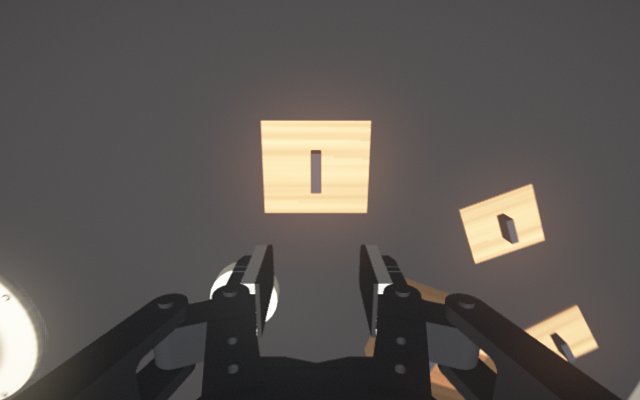

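```bash
python3 -m pendant '[[-2.4,2,-0.7,0,0,0.045,4],[-2.4,2,-0.7,0,0,0.045,4],[-2.4,2,-0.7,0,0,0.045,4],[-2.4,2,-0.7,0,0,0.045,4],[-2.4,2,-0.7,0,0,0.045,4],[-2.4,2,-0.7,0,0,0.045,4],[-2.4,2,-0.7,0,0,0.045,4],[-2.4,2,-0.7,0,0,0.045,4]]'; python3 -m pendant '[[0,0,0,0,0,0,5]]'
python3 - <<'E'
from h import *
c=vision.camera("wrist"); save("w8",c["img"]); print(cur().round(3))
E
```

```text
t: 10.4
position: [0.5969, 0.1699, 0.3178]
tcp_rot: [[0.1, 0.995, 0.0], [0.995, -0.1, 0.0], [0.0, 0.0, -1.0]]
force: [0.3, 0.8, -0.2]
gripper_width: 0.467
t: 10.5
position: [0.598, 0.1683, 0.3177]
tcp_rot: [[0.102, 0.995, 0.001], [0.995, -0.102, -0.0], [-0.0, 0.001, -1.0]]
force: [0.5, 0.2, -0.2]
gripper_width: 0.58
[[ 0.1    0.995  0.001  0.597]
 [ 0.995 -0.1    0.     0.17 ]
 [ 0.     0.001 -1.     0.317]
 [ 0.     0.     0.     1.   ]]
```

View pics/w8.png

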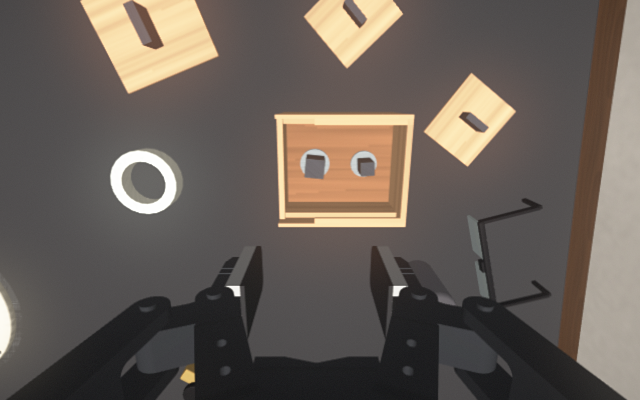

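Two gauges are visible: left at (315,165) and right at (365,166). Enlarging to compare them.

```bash
python3 - <<'E'
from h import *
i=cv2.imread("pics/w8.png")[:,:,::-1]; crop("w8c",i,290,135,105,75,7.5)
E
```

```text
(no output)
```

View pics/w8c.png

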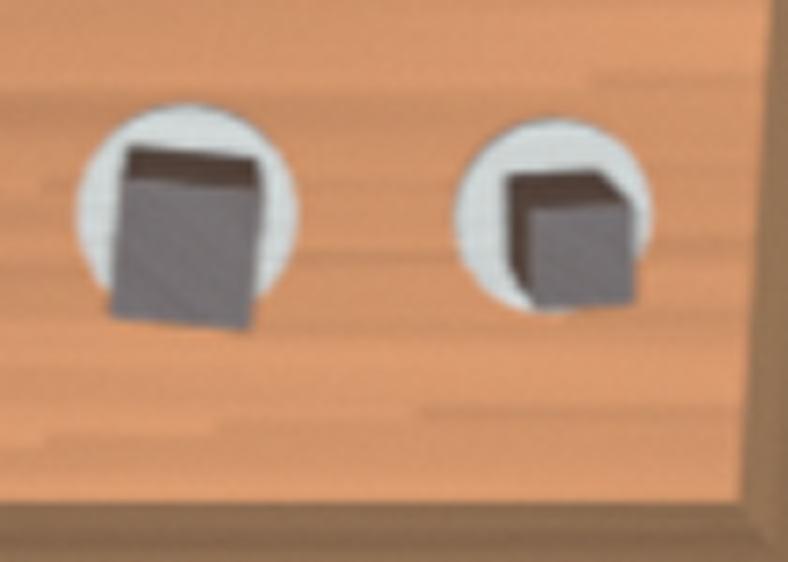

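```bash
python3 - <<'E'
from h import *
c=vision.camera("wrist")
g=lambda pts,z:[atz(c,290+u/7.5,135+v/7.5,z) for u,v in pts]
S=[[-11,11],[11,11],[11,-11],[-11,-11]]*np.array(.001)
print(fit2d(S,g([(120,178),(262,188),(250,330),(108,317)],.074)))
print(fit2d(S*16/22,g([(530,208),(634,204),(635,302),(538,305)],.074)))
print(g([(187,215),(553,217)],.040))
a=np.radians(-5.65);print([.6247-.03*np.cos(a),.168-.03*np.sin(a)])
E
```

```text
(array([0.5945, 0.1696]), np.float64(-10.45), [[0.0003, -0.0004], [-0.0004, -0.0], [-0.0002, 0.0002], [0.0002, 0.0003]])
(array([0.6543, 0.1634]), np.float64(-2.1), [[0.0, -0.0004], [-0.0005, -0.0007], [-0.0005, 0.0003], [0.0009, 0.0007]])
[array([0.59465893, 0.16938806, 0.04      ]), array([0.65419606, 0.16314806, 0.04      ])]
[np.float64(0.5948457440831969), np.float64(0.17095354086716677)]
```

```bash
python3 -m pendant '[[0,0,0,0,0,-0.124,5],[0,0,0,0,0,-0.124,5],[0,0,0,0,0,-0.124,5],[0,0,0,0,0,-0.124,5],[0,0,0,0,0,-0.124,5],[0,0,0,0,0,-0.124,5],[0,0,1,0,0,-0.124,5],[0,0,2,0,0,-0.124,5]]'; python3 -m pendant '[[0,0,3,0,0,-0.124,5],[0,0,3,0,0,-0.124,5],[0,0,3,0,0,-0.124,5],[0,0,3,0,0,-0.124,5],[0,0,0,0,0,0,5],[0,0,0,0,0,0,5]]'
python3 - <<'E'
from h import *
c=vision.camera("wrist"); save("w9",c["img"]); plan([.5946,.1696,.060],down(79.6),1); print(monitor.get_state()["joint_pos"])
E
```

```text
t: 11.4
position: [0.5959, 0.1723, 0.2882]
tcp_rot: [[-0.784, 0.621, 0.003], [0.621, 0.784, 0.001], [-0.001, 0.002, -1.0]]
force: [0.2, 0.1, 0.8]
gripper_width: 0.585
t: 12.0
position: [0.5957, 0.1718, 0.1677]
tcp_rot: [[-0.983, 0.182, -0.0], [0.182, 0.983, 0.0], [0.0, -0.0, -1.0]]
force: [-0.9, 0.6, 0.5]
gripper_width: 0.588
total shift cm [ 0.15 -0.25 10.87] rotvec [ 0.001  0.002 -0.002] | row x1: [ 0.155 -0.255 10.873] [ 0.0009  0.0015 -0.0016]
[2.80361531e-01 2.40585942e-01 2.01946066e-01 1.53037545e+00
 1.00961204e-04 4.63470115e-01]
```

View pics/w9.png

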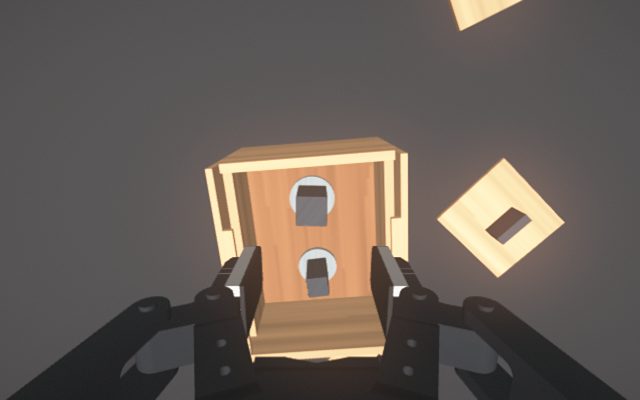

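```bash
python3 - <<'E'
from h import *
c=vision.camera("wrist")
print(proj(c,[.5946,.1696,.074]),proj(c,[.6543,.1634,.074]))
i=cv2.imread("pics/w9.png")[:,:,::-1]; crop("w9c",i,270,160,100,150,4)
E
```

```text
[312.16063861 208.22642088] [318.63060421 284.1129381 ]
```

View pics/w9c.png

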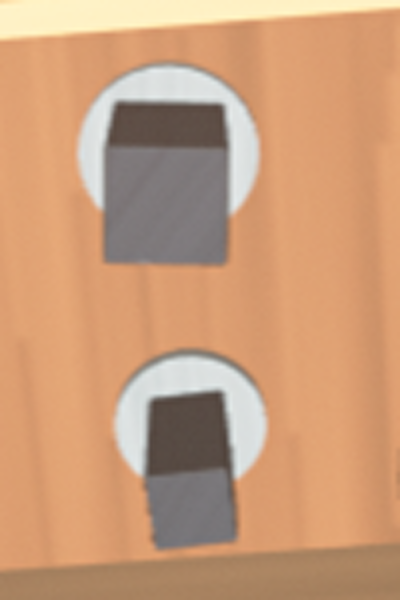

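```bash
python3 - <<'E'
from h import *
c=vision.camera("wrist")
g=lambda pts,z:[atz(c,270+u/4,160+v/4,z) for u,v in pts]
S=[[-11,11],[11,11],[11,-11],[-11,-11]]*np.array(.001)
print(fit2d(S,g([(106,146),(103,262),(227,265),(227,148)],.074)))  # order guess
print(fit2d(S,g([(106,146),(227,148),(227,265),(103,262)],.074)))
print(g([(168,150)],.04)); 
E
```

```text
(array([0.5975, 0.1686]), np.float64(68.5), [[0.0016, -0.002], [0.0145, -0.0272], [-0.0014, 0.0025], [-0.0147, 0.0267]])
(array([0.5975, 0.1686]), np.float64(78.55), [[0.0003, 0.0004], [0.0001, -0.0005], [-0.0001, 0.0001], [-0.0003, 0.0]])
[array([0.59697906, 0.16869975, 0.04      ])]
```

```bash
python3 - <<'E'
from h import *
plan([.5966,.1705,.060],down(79.2),1)
E
python3 -m pendant '[[-0.1,-0.15,2,0,0,0,5],[0,0,3,0,0,0,5],[0,0,2.7,0,0,0,5],[0,0,1.5,0,0,0,5],[0,0,1,0,0,0,5],[0,0,0,0,0,0,5]]'
python3 - <<'E'
from h import *
plan([.5966,.1705,.060],down(79.2),1)
c=vision.camera("wrist"); save("w10",c["img"])
E
```

```text
total shift cm [ 0.05 -0.13 10.92] rotvec [0.001 0.003 0.006] | row x1: [ 0.048 -0.129 10.915] [0.0014 0.0027 0.006 ]
t: 12.75
position: [0.5975, 0.1697, 0.0675]
tcp_rot: [[-0.984, 0.18, 0.002], [0.18, 0.984, 0.001], [-0.002, 0.002, -1.0]]
force: [-4.9, -1.5, 5.8]
gripper_width: 0.587
total shift cm [0.11 0.06 0.75] rotvec [0.002 0.002 0.007] | row x1: [0.107 0.062 0.747] [0.0016 0.0018 0.0075]
```

View pics/w10.png

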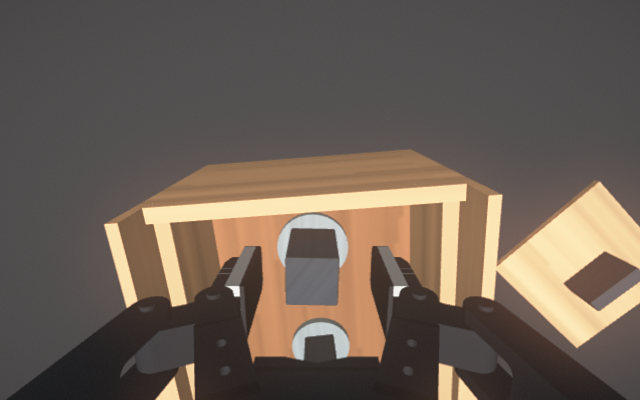

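```bash
python3 -m pendant '[[0,0,0,0,0,0,4.2],[0,0,0,0,0,0,4.2],[0,0,0,0,0,0,4.2]]'
python3 - <<'E'
from h import *
s=monitor.get_state();print(s["position"],s["force"],s["torque"])
c=vision.camera("scene"); crop("s11",c["img"],320,120,120,130,4.5)
E
```

```text
t: 13.1
position: [0.5981, 0.1698, 0.0666]
tcp_rot: [[-0.984, 0.18, 0.003], [0.18, 0.984, 0.001], [-0.003, 0.002, -1.0]]
force: [-0.6, 0.1, 7.3]
gripper_width: 0.495
[0.59814717 0.16978021 0.06659196] [-0.57885488  0.07712555  7.26572173] [0.28218599 0.05290341 0.05682951]
```

View pics/s11.png

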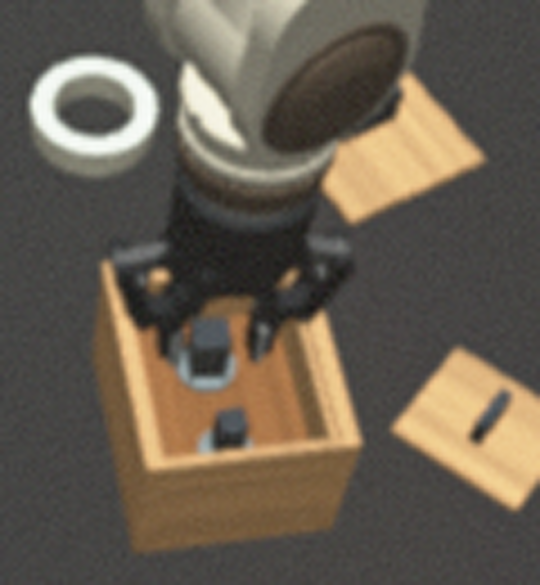

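```bash
python3 -m pendant '[[0.1,0.05,-0.3,0,0,0,3.2],[0,0,0,0,0,0,3.2],[0,0,0,0,0,0,3.2]]'; python3 -m pendant '[[0,0,0.3,0,0,0,3.2],[0,0,0.2,0,0,0,3.2],[0,0,0,0,0,0,3.2]]'
```

```text
t: 13.45
position: [0.5962, 0.1701, 0.0678]
tcp_rot: [[-0.984, 0.18, -0.0], [0.18, 0.984, -0.0], [0.0, -0.0, -1.0]]
force: [-0.4, -0.5, -0.2]
gripper_width: 0.372
t: 13.75
position: [0.5959, 0.1699, 0.0621]
tcp_rot: [[-0.984, 0.18, -0.001], [0.18, 0.984, -0.0], [0.001, -0.001, -1.0]]
force: [-0.8, 0.1, 0.7]
gripper_width: 0.375
```

```bash
python3 -m pendant '[[0,0,0,0,0,0,2],[0,0,0,0,0,0,1.5],[0,0,0,0,0,0,1.5],[0,0,0,0,0,0,1.5],[0,0,0,0,0,0,1.5]]'; python3 -m pendant '[[0,0,-0.5,0,0,0,1.5],[0,0,-1,0,0,0,1.5],[0,0,-2,0,0,0,1.5],[0,0,0,0,0,0,1.5]]'
python3 - <<'E'
from h import *
c=vision.camera("wrist"); save("w12",c["img"])
E
```

```text
t: 14.25
position: [0.5961, 0.1699, 0.0627]
tcp_rot: [[-0.984, 0.18, -0.0], [0.18, 0.984, -0.0], [0.0, -0.0, -1.0]]
force: [-0.7, -1.7, -1.4]
gripper_width: 0.246
t: 14.65
position: [0.5977, 0.1707, 0.1014]
tcp_rot: [[-0.984, 0.18, 0.005], [0.18, 0.984, 0.002], [-0.004, 0.003, -1.0]]
force: [0.2, -0.3, -1.0]
gripper_width: 0.242
```

View pics/w12.png

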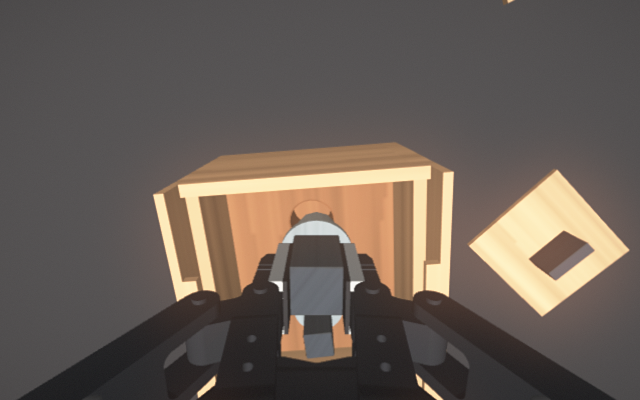

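```bash
python3 -m pendant '[[0,0,-3,0,0,0,1.5],[0,0,-4,0,0,0,1.5],[0,0,-4,0,0,0,1.5],[0,0,-4,0,0,0,1.5],[0,0,-3,0,0,0,1.5],[0,0,0,0,0,0,1.5]]'
python3 - <<'E'
from h import *
plan([.56,-.268,.29],down(35),14)
E
```

```text
t: 15.3
position: [0.5972, 0.1705, 0.282]
tcp_rot: [[-0.984, 0.18, 0.006], [0.18, 0.984, 0.002], [-0.006, 0.003, -1.0]]
force: [0.6, 0.4, -2.4]
gripper_width: 0.246
total shift cm [ -4.23 -43.8   -0.91] rotvec [0.005 0.004 0.779] | row x14: [-1.425 -2.891 -0.059] [0.0004 0.0003 0.0557]
```

```bash
python3 -m pendant '[[-1.42,-2.9,-0.1,0,0,0.0557,1.5],[-1.42,-2.9,-0.1,0,0,0.0557,1.5],[-1.42,-2.9,-0.1,0,0,0.0557,1.5],[-1.42,-2.9,-0.1,0,0,0.0557,1.5],[-1.42,-2.9,-0.1,0,0,0.0557,1.5],[-1.42,-2.9,-0.1,0,0,0.0557,1.5],[-1.42,-2.9,-0.1,0,0,0.0557,1.5]]'; python3 -m pendant '[[-1.42,-2.9,-0.1,0,0,0.0557,1.5],[-1.42,-2.9,-0.1,0,0,0.0557,1.5],[-1.42,-2.9,-0.1,0,0,0.0557,1.5],[-1.42,-2.9,-0.1,0,0,0.0557,1.5],[-1.42,-2.9,-0.1,0,0,0.0557,1.5],[-1.42,-2.9,-0.1,0,0,0.0557,1.5],[-1.42,-2.9,-0.1,0,0,0.0557,1.5],[0,0,0,0,0,0,1.5]]'
python3 - <<'E'
from h import *
c=vision.camera("wrist"); save("w13",c["img"]); c=vision.camera("scene"); save("s13",c["img"]); print(cur().round(4)); plan([.56,-.268,.29],down(35),1)
E
```

```text
t: 16.0
position: [0.6202, -0.0545, 0.2827]
tcp_rot: [[-0.84, 0.542, -0.002], [0.542, 0.84, 0.0], [0.002, -0.001, -1.0]]
force: [0.3, -0.1, -1.3]
gripper_width: 0.244
t: 16.8
position: [0.5562, -0.272, 0.29]
tcp_rot: [[-0.569, 0.823, -0.002], [0.823, 0.569, 0.0], [0.001, -0.002, -1.0]]
force: [0.1, 0.5, -1.5]
gripper_width: 0.245
[[-5.722e-01  8.201e-01 -1.400e-03  5.574e-01]
 [ 8.201e-01  5.722e-01  1.000e-03 -2.695e-01]
 [ 1.600e-03 -6.000e-04 -1.000e+00  2.903e-01]
 [ 0.000e+00  0.000e+00  0.000e+00  1.000e+00]]
total shift cm [-0.03  0.3   0.03] rotvec [-0.001 -0.002 -0.002] | row x1: [-0.029  0.298  0.028] [-0.0006 -0.0016 -0.0017]
```

View pics/w13.png

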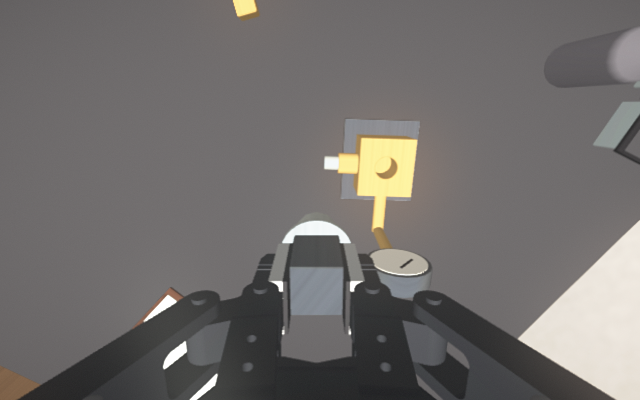

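View pics/s13.png

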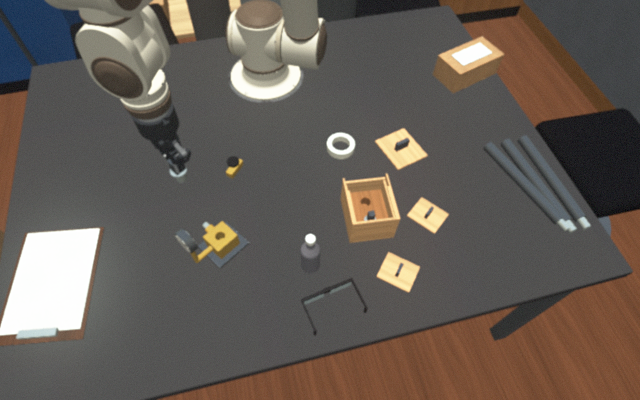

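```bash
python3 - <<'E'
from h import *
i=cv2.imread("pics/w13.png")[:,:,::-1]; crop("w13c",i,320,110,110,100,7)
E
```

```text
(no output)
```

View pics/w13c.png

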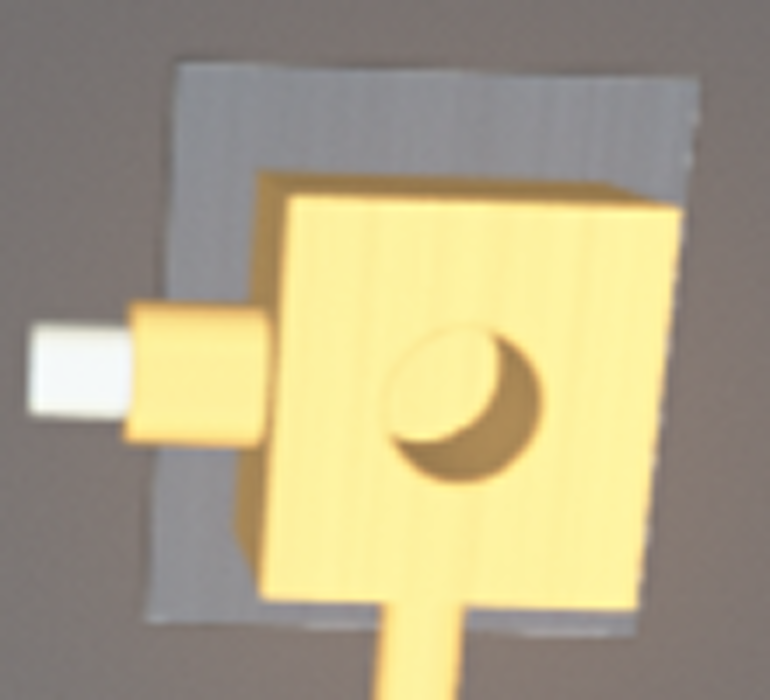

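```bash
python3 - <<'E'
from h import *
c=vision.camera("wrist"); T=cur()
g=lambda pts,z:[atz(c,320+u/7,110+v/7,z) for u,v in pts]
S=[[-32,-30],[-32,30],[32,30],[32,-30]]*np.array(.001)
print(fit2d(S,g([(288,195),(683,208),(638,608),(260,598)],.054)))
b=g([(464,403)],.054)[0];print(b)
print("corrected",b+T[:3,:3]@[.0012,.0019,0])
E
```

```text
(array([ 0.6188, -0.2228]), np.float64(-56.72), [[-0.0005, -0.0001], [0.0004, 0.0003], [0.0005, 0.0003], [-0.0004, -0.0005]])
[ 0.61806288 -0.2224891   0.054     ]
corrected [ 0.61893191 -0.22041671  0.05400106]
```

```bash
python3 - <<'E'
from h import *
plan([.578,-.165,.29],down(-55),12)
E
```

```text
total shift cm [7.34 7.61 0.06] rotvec [-2.00e-03 -1.00e-03  1.57e+00] | row x12: [0.974 0.082 0.005] [-1.000e-04 -1.000e-04  1.309e-01]
```

```bash
python3 -m pendant '[[0.97,0.1,0,0,0,0.131,1.5],[0.97,0.1,0,0,0,0.131,1.5],[0.97,0.1,0,0,0,0.131,1.5],[0.97,0.1,0,0,0,0.131,1.5],[0.97,0.1,0,0,0,0.131,1.5],[0.97,0.1,0,0,0,0.131,1.5]]'; python3 -m pendant '[[0.97,0.1,0,0,0,0.131,1.5],[0.97,0.1,0,0,0,0.131,1.5],[0.97,0.1,0,0,0,0.131,1.5],[0.97,0.1,0,0,0,0.131,1.5],[0.97,0.1,0,0,0,0.131,1.5],[0.97,0.1,0,0,0,0.131,1.5],[0,0,0,0,0,0,1.5],[0,0,0,0,0,0,1.5]]'
python3 - <<'E'
from h import *
c=vision.camera("wrist"); i=c["img"]; print(cur().round(4)); p=proj(c,[.6185,-.222,.054]).astype(int); print(p)
x,y=p-[60,50];  crop("w14c",i,x,y,120,100,6.5); print(x,y); save("w14",i)
E
```

```text
t: 17.55
position: [0.5478, -0.2112, 0.2912]
tcp_rot: [[0.178, 0.984, -0.0], [0.984, -0.178, 0.0], [0.0, -0.001, -1.0]]
force: [-0.5, -0.5, -2.2]
gripper_width: 0.245
t: 18.35
position: [0.5801, -0.1651, 0.2912]
tcp_rot: [[0.817, 0.577, -0.001], [0.577, -0.817, 0.0], [-0.001, -0.001, -1.0]]
force: [-1.1, 0.4, -2.6]
gripper_width: 0.248
[[ 8.175e-01  5.760e-01 -5.000e-04  5.799e-01]
 [ 5.760e-01 -8.175e-01  1.000e-04 -1.655e-01]
 [-4.000e-04 -4.000e-04 -1.000e+00  2.915e-01]
 [ 0.000e+00  0.000e+00  0.000e+00  1.000e+00]]
[378 169]
318 119
```

View pics/w14c.png

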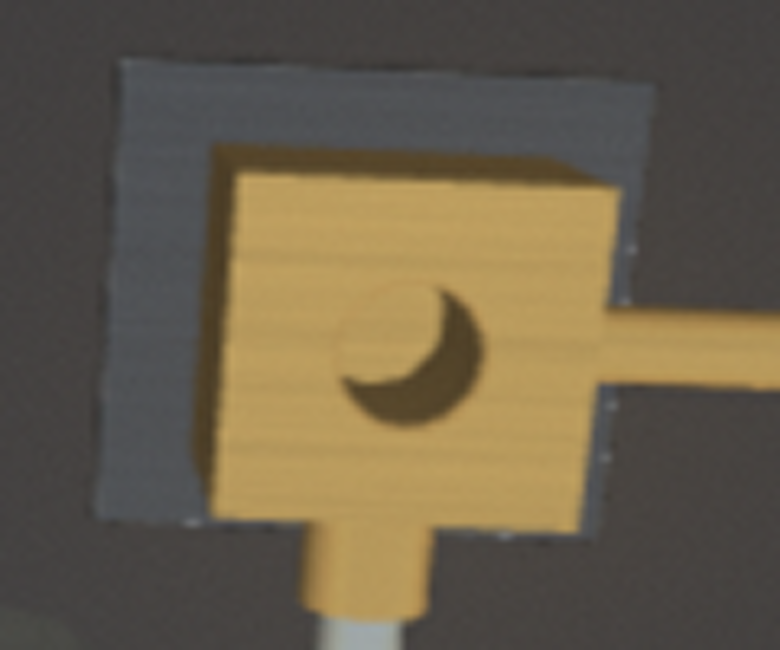

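```bash
python3 - <<'E'
from h import *
c=vision.camera("wrist"); T=cur()
g=lambda pts,z:[atz(c,318+u/6.5,119+v/6.5,z) for u,v in pts]
S=[[-32,30],[32,30],[32,-30],[-32,-30]]*np.array(.001)
f=fit2d(S,g([(236,172),(621,188),(580,533),(212,517)],.054));print(f)
b=g([(409,353)],.054)[0];print(b)
p1=np.array([.6184,-.2226]);p2=(f[0]+b[:2])/2
R1=np.array([[-.5722,.8201],[.8201,.5722]]);R2=T[:2,:2]
e=np.linalg.solve(R2-R1,p2-p1);print("e tool",e,"true",p1-R1@e)
E
```

```text
(array([ 0.6165, -0.2277]), np.float64(-57.05), [[-0.0001, 0.0005], [0.0002, -0.0001], [0.0, -0.0006], [-0.0001, 0.0002]])
[ 0.61673483 -0.22695688  0.054     ]
e tool [-0.000662    0.00351759] true [ 0.61513643 -0.22406986]
```

```bash
python3 - <<'E'
from h import *
c=vision.camera("wrist"); i=c["img"]; print(cur()[:3,3].round(4)); 
crop("w15c",i,318,119,120,100,6.5); np.save("w15T.npy",c["T"])
c=vision.camera("scene"); crop("s15",c["img"],190,210,70,60,10)
c=vision.camera("top"); crop("t15",c["img"],395,165,70,60,10)
E
```

```text
[ 0.5798 -0.1659  0.2918]
```

View pics/w15c.png

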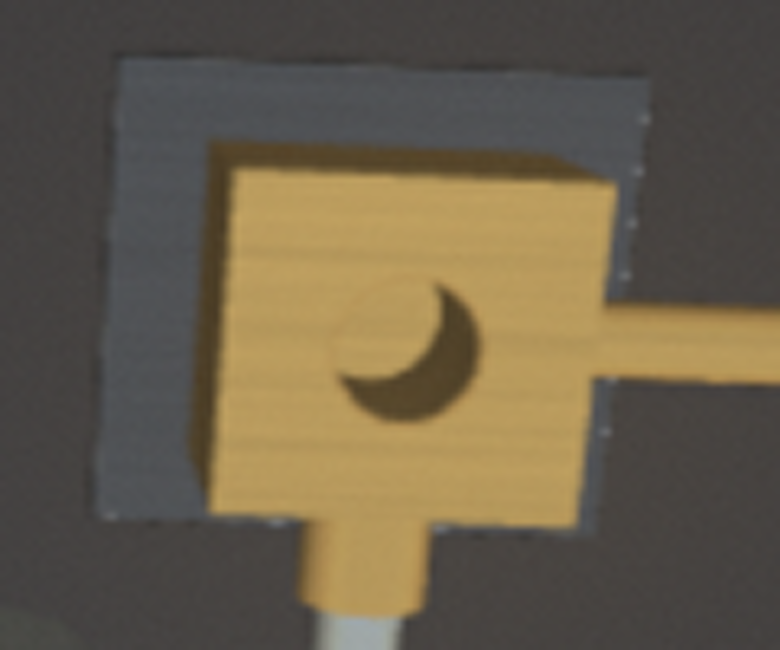

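View pics/s15.png

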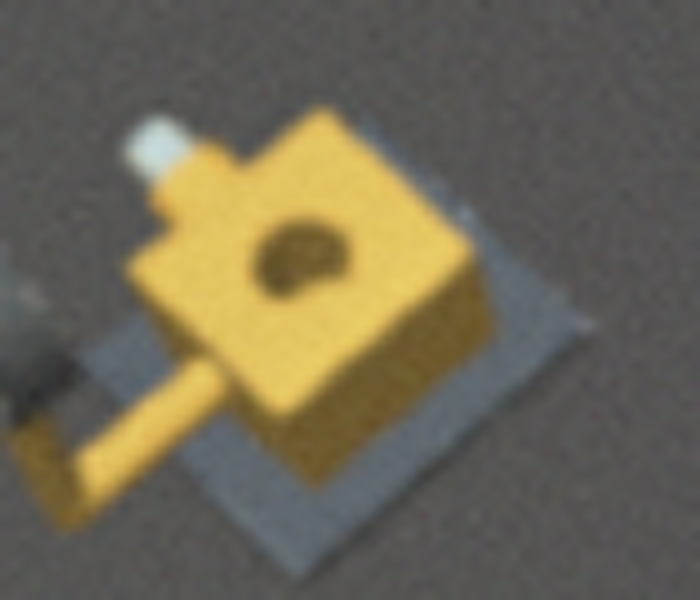

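View pics/t15.png

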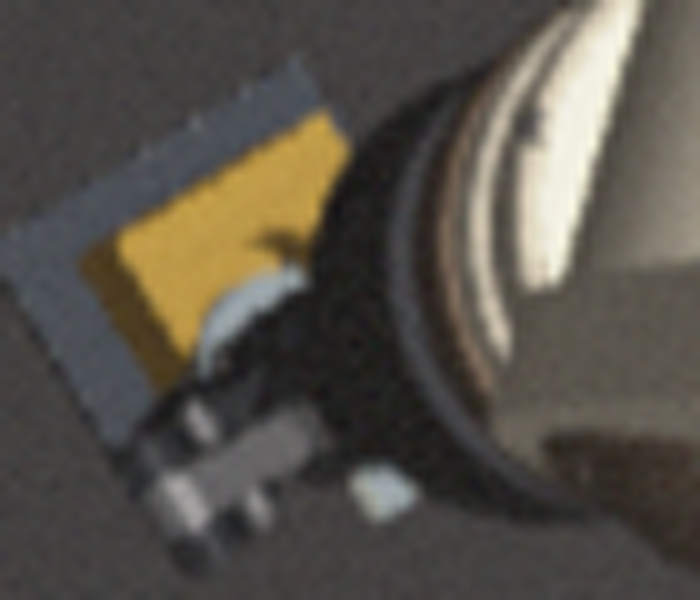

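```bash
python3 - <<'E'
from h import *
c=vision.camera("wrist"); c["T"]=np.load("w15T.npy")
g=lambda c,x,y,s,pts,z:[atz(c,x+u/s,y+v/s,z) for u,v in pts]
S=[[-32,30],[32,30],[32,-30],[-32,-30]]*np.array(.001)
print(fit2d(S,g(c,318,119,6.5,[(231,167),(616,182),(577,527),(209,513)],.054)), g(c,318,119,6.5,[(405,347)],.054)[0])
s=vision.camera("scene"); t=vision.camera("top")
print(fit2d(S,g(s,190,210,10,[(478,252),(282,418),(127,268),(320,105)],.054)))
print(fit2d(S,g(t,340,125,2.8,[(187,187),(247,143),(277,200),(222,237)],.054)))
E
```

```text
(array([ 0.6167, -0.227 ]), np.float64(-56.86), [[-0.0, 0.0005], [0.0001, -0.0001], [0.0, -0.0006], [-0.0002, 0.0002]]) [ 0.61703821 -0.22612166  0.054     ]
(array([ 0.621 , -0.2246]), np.float64(-57.09), [[0.0007, 0.0003], [0.0004, 0.0001], [-0.0001, -0.0001], [-0.0011, -0.0003]])
(array([ 0.6155, -0.2287]), np.float64(-55.52), [[-0.0037, -0.0007], [0.0024, -0.0029], [0.0002, 0.0029], [0.0011, 0.0007]])
```

```bash
python3 - <<'E'
from h import *
plan([.559,-.264,.20],down(33),12)
E
```

```text
total shift cm [-7.31  6.83  9.19] rotvec [ 0.     0.    -1.538] | row x12: [-0.92   0.043  0.766] [ 0.      0.     -0.1281]
```

```bash
python3 -m pendant '[[-0.92,0.05,0.77,0,0,-0.128,1.5],[-0.92,0.05,0.77,0,0,-0.128,1.5],[-0.92,0.05,0.77,0,0,-0.128,1.5],[-0.92,0.05,0.77,0,0,-0.128,1.5],[-0.92,0.05,0.77,0,0,-0.128,1.5],[-0.92,0.05,0.77,0,0,-0.128,1.5]]'; python3 -m pendant '[[-0.92,0.05,0.77,0,0,-0.128,1.5],[-0.92,0.05,0.77,0,0,-0.128,1.5],[-0.92,0.05,0.77,0,0,-0.128,1.5],[-0.92,0.05,0.77,0,0,-0.128,1.5],[-0.92,0.05,0.77,0,0,-0.128,1.5],[-0.92,0.05,0.77,0,0,-0.128,1.5]]';  python3 -m pendant '[[0,0,0,0,0,0,1.5],[0,0,0,0,0,0,1.5],[0,0,0,0,0,0,1.5],[0,0,0,0,0,0,1.5]]'
python3 - <<'E'
from h import *
import pickle
c=vision.camera("wrist"); save("w16",c["img"]); pickle.dump(c,open("w16.pkl","wb")); print(cur().round(4))
p=proj(c,[.6175,-.2255,.054]).astype(int); x,y=p-[70,60];  crop("w16c",c["img"],x,y,130,110,6); print(x,y)
s=vision.camera("scene"); crop("s16",s["img"],150,170,110,100,7)
E
```

```text
t: 19.35
position: [0.5497, -0.2113, 0.2454]
tcp_rot: [[0.187, 0.982, 0.0], [0.982, -0.187, -0.0], [-0.0, 0.0, -1.0]]
force: [0.3, 0.5, -2.5]
gripper_width: 0.25
t: 19.95
position: [0.5597, -0.2645, 0.1992]
tcp_rot: [[-0.548, 0.837, 0.0], [0.837, 0.548, -0.0], [-0.0, 0.0, -1.0]]
force: [-0.0, 0.5, -2.3]
gripper_width: 0.246
t: 20.35
position: [0.5598, -0.2637, 0.2001]
tcp_rot: [[-0.542, 0.84, 0.001], [0.84, 0.542, -0.0], [-0.001, 0.0, -1.0]]
force: [-0.7, -0.8, -1.8]
gripper_width: 0.242
[[-5.423e-01  8.402e-01  7.000e-04  5.598e-01]
 [ 8.402e-01  5.423e-01 -3.000e-04 -2.637e-01]
 [-7.000e-04  4.000e-04 -1.000e+00  2.000e-01]
 [ 0.000e+00  0.000e+00  0.000e+00  1.000e+00]]
328 130
```

View pics/w16c.png

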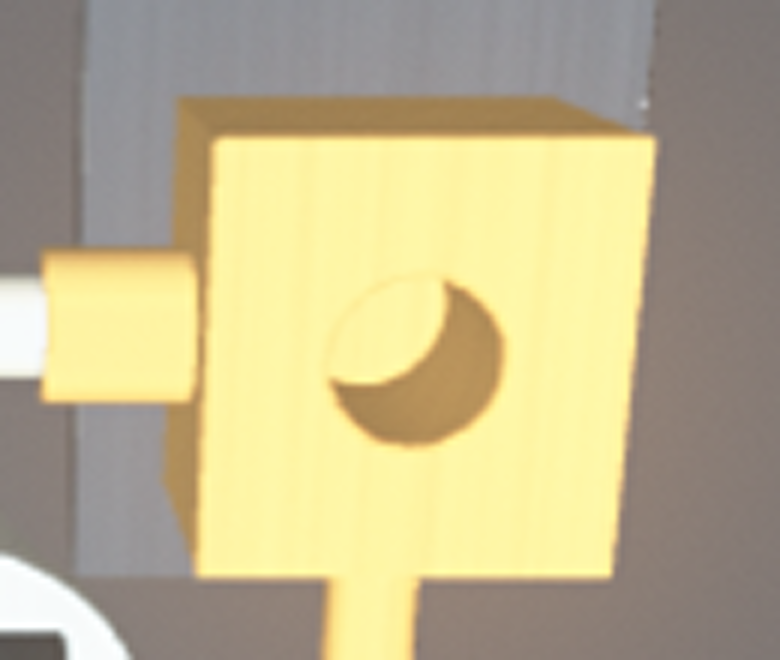

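View pics/s16.png

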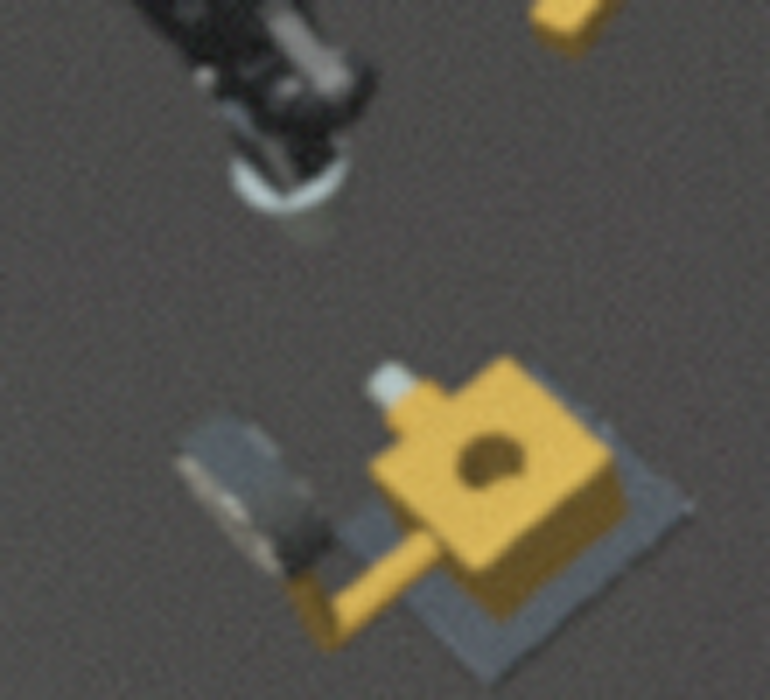

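View pics/w16.png

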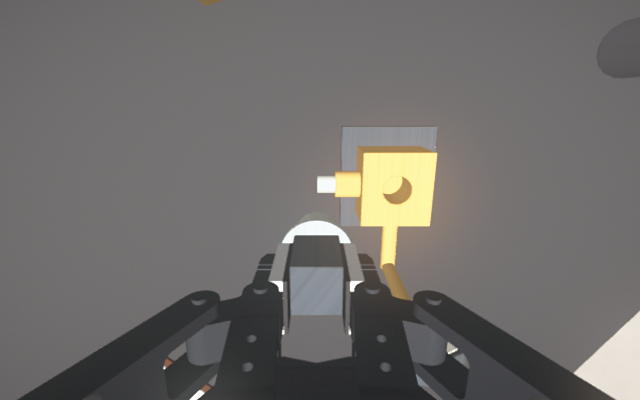

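```bash
python3 - <<'E'
from h import *
import pickle
c=pickle.load(open("w16.pkl","rb")); T=cur()
g=lambda c,x,y,s,pts,z:[atz(c,x+u/s,y+v/s,z) for u,v in pts]
S=[[-32,-30],[-32,30],[32,30],[32,-30]]*np.array(.001)
print(fit2d(S,g(c,328,130,6,[(213,135),(657,137),(612,578),(197,578)],.054)), g(c,328,130,6,[(417,358)],.054)[0])
z=T[2,3]+.0113
i=cv2.imread("pics/w16.png")[:,:,::-1]; crop("w16g",i,260,200,110,130,4.5)
for u,v in [(290,268),(343,268),(343,315),(290,315),(316.5,291)]:
    print((T[:3,:3].T@(atz(c,u,v,z)-T[:3,3])).round(4))
E
```

```text
(array([ 0.6173, -0.2261]), np.float64(-57.07), [[-0.0006, 0.0001], [0.0002, 0.0002], [0.0004, -0.0], [0.0, -0.0003]]) [ 0.61649705 -0.22552114  0.054     ]
[ 0.0106 -0.0108 -0.0113]
[ 0.0106  0.0098 -0.0113]
[-0.0106  0.0103 -0.0113]
[-0.0106 -0.0112 -0.0113]
[ 0.0004 -0.0005 -0.0113]
```

View pics/w16g.png

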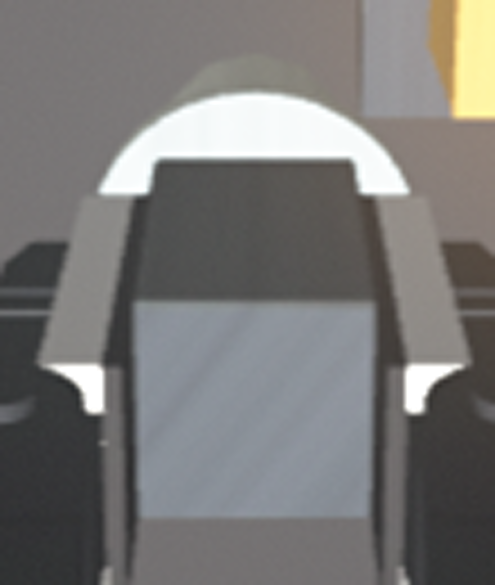

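```bash
cat >> h.py <<'E'
BORE=np.array([.6169,-.2262,.054]); OFF=np.array([0,0,.0567]); TH=33.
def pose(fc_rel,tilt): # foot-centre relative to bore in (toolx, tooly, up) axes
    R0=down(TH); R=R0@Ro.from_rotvec([tilt,0,0]).as_matrix()
    fc=BORE+R0@np.array([fc_rel[0],fc_rel[1],-fc_rel[2]]); return fc-R@OFF,R
def foot():
    T=cur(); f=T[:3,3]+T[:3,:3]@OFF; d=down(TH).T@(f-BORE); d[2]*=-1
    rv=Ro.from_matrix(down(TH).T@T[:3,:3]).as_rotvec()
    s=monitor.get_state(); print("foot rel (x,y,up) mm",(d*1000).round(2),"tilt",rv.round(3),"F tool-ish",(down(TH).T@s["force"]).round(1),"t",s["t"])
E
python3 - <<'E'
from h import *
foot(); plan(*pose([0,.0005,.06],-.22),4); p=pose([0,.0005,.06],-.22)
T=np.eye(4);T[:3,:3]=p[1];T[:3,3]=p[0]; plan(*pose([0,.0005,.012],-.22),3,T)
E
```

```text
foot rel (x,y,up) mm [ -0.45 -68.31  89.2 ] tilt [-0.    -0.001  0.002] F tool-ish [-0.3  0.4  2.4] t 20.45
total shift cm [0.06 5.64 3.06] rotvec [-0.22   0.001 -0.002] | row x4: [0.013 1.346 0.88 ] [-0.0549  0.0002 -0.0006]
total shift cm [ 0.   -1.05  4.68] rotvec [ 0.  0. -0.] | row x3: [-0.    -0.349  1.561] [ 0.  0. -0.]
```

```bash
python3 -m pendant '[[0.01,1.35,0.88,-0.055,0,0,1.5],[0.01,1.35,0.88,-0.055,0,0,1.5],[0.01,1.35,0.88,-0.055,0,0,1.5],[0.01,1.35,0.88,-0.055,0,0,1.5],[0,0,0,0,0,0,1.5],[0,0,0,0,0,0,1.5]]'; python3 -m pendant '[[0,-0.35,1.56,0,0,0,1.5],[0,-0.35,1.56,0,0,0,1.5],[0,-0.35,1.56,0,0,0,1.5],[0,0,0,0,0,0,1.5],[0,0,0,0,0,0,1.5],[0,0,0,0,0,0,1.5]]'
python3 - <<'E'
from h import *
foot(); c=vision.camera("wrist"); save("w17",c["img"]); plan(*pose([0,.0005,.003],-.22),1)
s=vision.camera("scene"); crop("s17",s["img"],170,180,90,90,6.5)
E
```

```text
t: 21.05
position: [0.6066, -0.233, 0.1691]
tcp_rot: [[-0.543, 0.82, 0.182], [0.84, 0.53, 0.118], [-0.0, 0.217, -0.976]]
force: [-0.7, 0.4, -2.3]
gripper_width: 0.249
t: 21.65
position: [0.6075, -0.2332, 0.1224]
tcp_rot: [[-0.543, 0.819, 0.184], [0.84, 0.53, 0.118], [-0.002, 0.219, -0.976]]
force: [1.1, -0.3, -1.5]
gripper_width: 0.244
foot rel (x,y,up) mm [-0.88  0.67 13.04] tilt [-0.22  -0.002  0.002] F tool-ish [-0.9  0.7  1.5] t 21.65
total shift cm [ 0.08 -0.24  0.97] rotvec [ 0.001  0.002 -0.001] | row x1: [ 0.08  -0.236  0.97 ] [ 0.0007  0.0019 -0.0014]
```

View pics/w17.png

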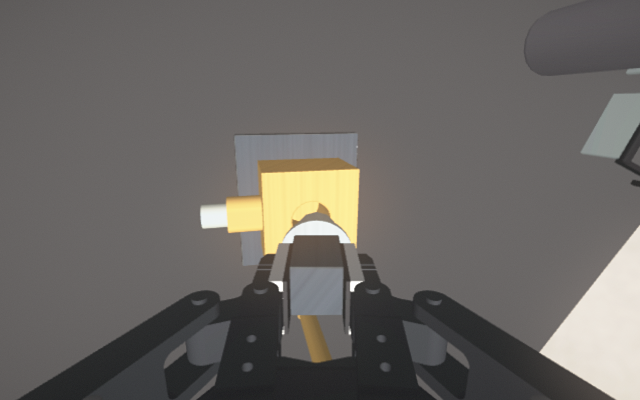

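View pics/s17.png

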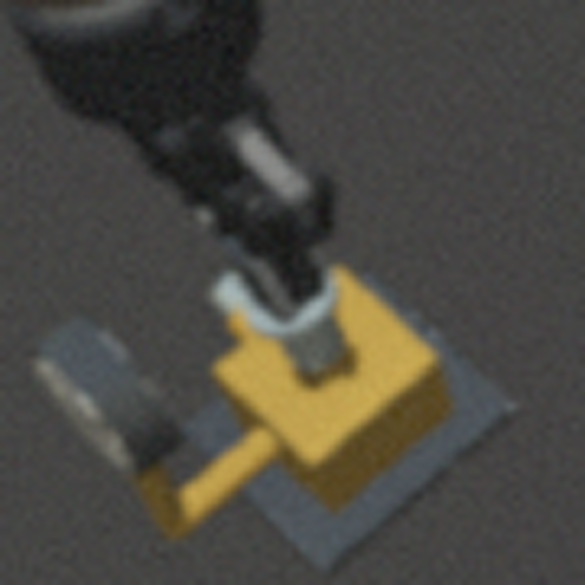

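```bash
python3 - <<'E'
from h import *
c=vision.camera("wrist"); i=c["img"].copy(); 
R0=down(TH)
pts=[proj(c,BORE+R0@np.array([.0135*np.cos(a),.0135*np.sin(a),0])) for a in np.linspace(0,6.28,60)]
x,y=245,150
big=cv2.resize(i[y:y+110,x:x+130],None,fx=6,fy=6,interpolation=2)
b2=big.copy()
for p in pts: cv2.circle(b2,tuple(int(v) for v in ((p-[x,y])*6)),2,(255,0,0),-1)
S=[[-32,-30],[-32,30],[32,30],[32,-30]]
T=cur()
f=T[:3,3]+T[:3,:3]@OFF
for r,zz in((.012,.0015),):
  for a in np.linspace(0,6.28,60):
    p=proj(c,f+T[:3,:3]@np.array([r*np.cos(a),r*np.sin(a),-zz])); cv2.circle(b2,tuple(int(v) for v in ((p-[x,y])*6)),2,(0,0,255),-1)
save("w18",b2); foot()
E
```

```text
foot rel (x,y,up) mm [-0.74  0.64 12.61] tilt [-0.221 -0.001  0.002] F tool-ish [0.3 0.2 1.6] t 21.8
```

View pics/w18.png

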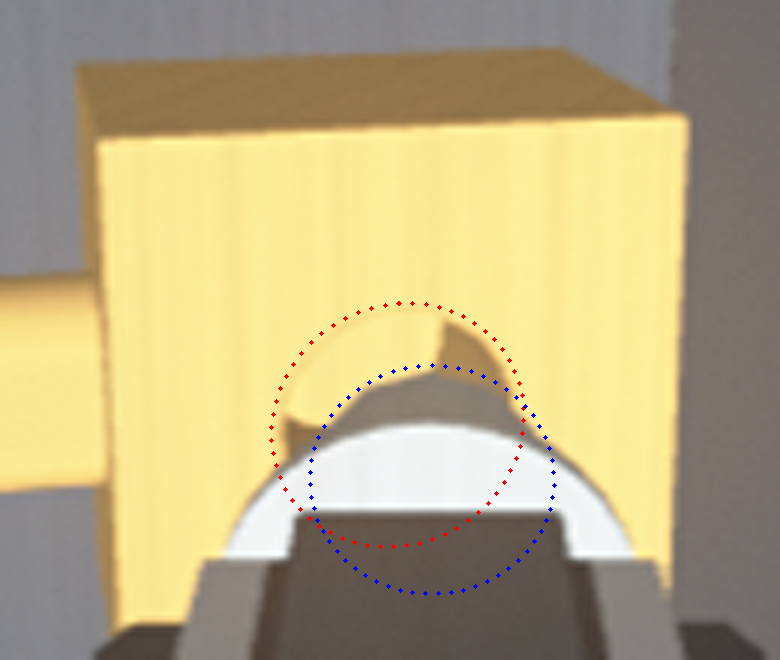

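```bash
python3 - <<'E'
from h import *
c=vision.camera("wrist"); i=c["img"]
x,y=285,195
b=cv2.resize(i[y:y+40,x:x+55],None,fx=14,fy=14,interpolation=2).astype(float)
b=cv2.convertScaleAbs(b,alpha=1.0)
l=cv2.cvtColor(b,cv2.COLOR_RGB2LAB); l[:,:,0]=cv2.createCLAHE(6,(4,4)).apply(l[:,:,0]); b=cv2.cvtColor(l,cv2.COLOR_LAB2RGB)
save("w19",b); foot()
E
```

```text
foot rel (x,y,up) mm [-0.61  0.59 12.35] tilt [-0.22  -0.001  0.002] F tool-ish [ 0.4 -0.2  0.7] t 21.85
```

View pics/w19.png

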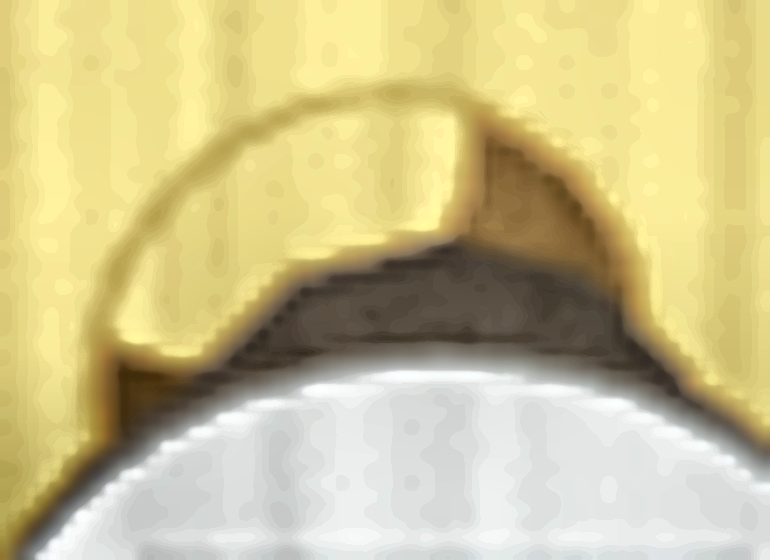

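```bash
python3 - <<'E'
from h import *
c=vision.camera("wrist"); R0=down(TH); T=cur(); foot()
toim=lambda P:np.array([285+P[0]/14-0.5+.5/14,195+P[1]/14-.5+.5/14])
arc=np.array([toim(p) for p in [(95,340),(100,290),(160,200),(250,130),(330,100),(420,90),(500,110),(570,165),(620,230),(640,290)]])
W=np.array([atz(c,u,v,.054)[:2] for u,v in arc])
def res(q): return np.hypot(*(W-q[:2]).T)-q[2]
r=least_squares(res,[.617,-.226,.013]); print("bore",r.x.round(4),(r.fun*1e3).round(2))
r=least_squares(lambda q:res([q[0],q[1],.0135]),[.617,-.226]); print("bore r=13.5",r.x.round(4),(r.fun*1e3).round(2)); bw=r.x
sil=np.array([toim(p) for p in [(290,275),(370,258),(460,237),(540,258),(610,285)]])
a=np.linspace(0,2*np.pi,181)
def hull(dx,dy):
    C=[]
    for rr,zz in((.0105,0),(.012,-.0015),(.012,-.02)):
        for t in a: C.append(proj(c,T[:3,3]+T[:3,:3]@(OFF+[dx+rr*np.cos(t),dy+rr*np.sin(t),zz])))
    return cv2.convexHull(np.array(C,np.float32))
def rs(q):
    h=hull(*q); return [cv2.pointPolygonTest(h,(float(p[0]),float(p[1])),True) for p in sil]
r=least_squares(rs,[0,0],diff_step=1e-2,x_scale=.001,method='lm') if 0 else None
best=min(((np.sum(np.square(rs((x,y)))),x,y) for x in np.arange(-.003,.0031,.0005) for y in np.arange(-.003,.0031,.0005)))
print("gauge offset",best,np.round(rs(best[1:]),2))
E
```

```text
foot rel (x,y,up) mm [-0.52  0.56 12.13] tilt [-0.22  -0.001  0.002] F tool-ish [-0.5  0.1  1.5] t 21.9
bore [ 0.616  -0.2258  0.0127] [-0.08  0.24 -0.08 -0.16 -0.11  0.15  0.21 -0.1  -0.01 -0.04]
bore r=13.5 [ 0.6166 -0.2266] [-0.64 -0.14 -0.14  0.    0.13  0.38  0.33 -0.18 -0.36 -0.62]
gauge offset (np.float64(0.8133496039169354), np.float64(-0.0005), np.float64(-0.0005)) [-0.5   0.54 -0.34  0.06 -0.4 ]
```

```bash
python3 - <<'E'
from h import *
plan(*pose([.0005,.0005,.003],-.22),1)
E
python3 -m pendant '[[0.1,-0.2,0.9,0,0,0,1.5],[0,0,0,0,0,0,1.5],[0,0,0,0,0,0,1.5],[0,0,0,0,0,0,1.5]]'
python3 - <<'E'
from h import *
foot();plan(*pose([.0005,.0005,-.0013],-.22),1)
E
```

```text
total shift cm [ 0.1  -0.2   0.89] rotvec [ 0.     0.001 -0.002] | row x1: [ 0.096 -0.204  0.89 ] [ 0.0003  0.0011 -0.0016]
t: 22.3
position: [0.6065, -0.232, 0.1116]
tcp_rot: [[-0.543, 0.819, 0.183], [0.84, 0.53, 0.119], [0.0, 0.218, -0.976]]
force: [-0.4, -0.2, -2.0]
gripper_width: 0.242
foot rel (x,y,up) mm [0.78 0.45 2.23] tilt [-0.22  -0.     0.002] F tool-ish [ 0.1 -0.5  2. ] t 22.3
total shift cm [-0.03 -0.07  0.35] rotvec [-0.     0.    -0.002] | row x1: [-0.03  -0.072  0.346] [-0.0001  0.0003 -0.0017]
```

```bash
python3 -m pendant '[[0,-0.03,0.12,0,0,0,1.5],[0,0,0,0,0,0,1.5],[0,0,0,0,0,0,1.5]]';python3 -m pendant '[[0,-0.03,0.12,0,0,0,1.5],[0,0,0,0,0,0,1.5],[0,0,0,0,0,0,1.5]]'
python3 - <<'E'
from h import *
foot()
E
```

```text
t: 22.6
position: [0.6065, -0.2321, 0.1104]
tcp_rot: [[-0.543, 0.819, 0.183], [0.84, 0.53, 0.119], [0.0, 0.218, -0.976]]
force: [-0.6, 0.7, -2.5]
gripper_width: 0.241
t: 22.9
position: [0.6066, -0.2321, 0.1092]
tcp_rot: [[-0.543, 0.819, 0.183], [0.84, 0.53, 0.118], [-0.0, 0.218, -0.976]]
force: [1.3, -0.4, -2.3]
gripper_width: 0.245
foot rel (x,y,up) mm [ 0.64  0.49 -0.12] tilt [-0.22  -0.     0.002] F tool-ish [-1.1  0.8  2.3] t 22.9
```

```bash
python3 -m pendant '[[0,-0.02,0.08,0,0,0,1.5],[0,0,0,0,0,0,1.5],[0,0,0,0,0,0,1.5]]';python3 -m pendant '[[0,-0.01,0.06,0,0,0,1.5],[0,0,0,0,0,0,1.5],[0,0,0,0,0,0,1.5]]'
python3 - <<'E'
from h import *
foot()
c=vision.camera("wrist"); i=c["img"]; crop("w20",i,260,180,110,100,7)
s=vision.camera("scene"); crop("s20",s["img"],190,200,60,60,10)
E
```

```text
t: 23.2
position: [0.6066, -0.2321, 0.1085]
tcp_rot: [[-0.543, 0.819, 0.184], [0.84, 0.53, 0.118], [-0.0, 0.219, -0.976]]
force: [2.3, -0.5, -0.8]
gripper_width: 0.246
t: 23.5
position: [0.6066, -0.2321, 0.1079]
tcp_rot: [[-0.543, 0.819, 0.184], [0.84, 0.53, 0.118], [-0.0, 0.219, -0.976]]
force: [2.9, -0.7, -0.8]
gripper_width: 0.243
foot rel (x,y,up) mm [ 0.58  0.56 -1.45] tilt [-0.22  -0.001  0.002] F tool-ish [-2.1  2.   0.8] t 23.5
```

View pics/w20.png

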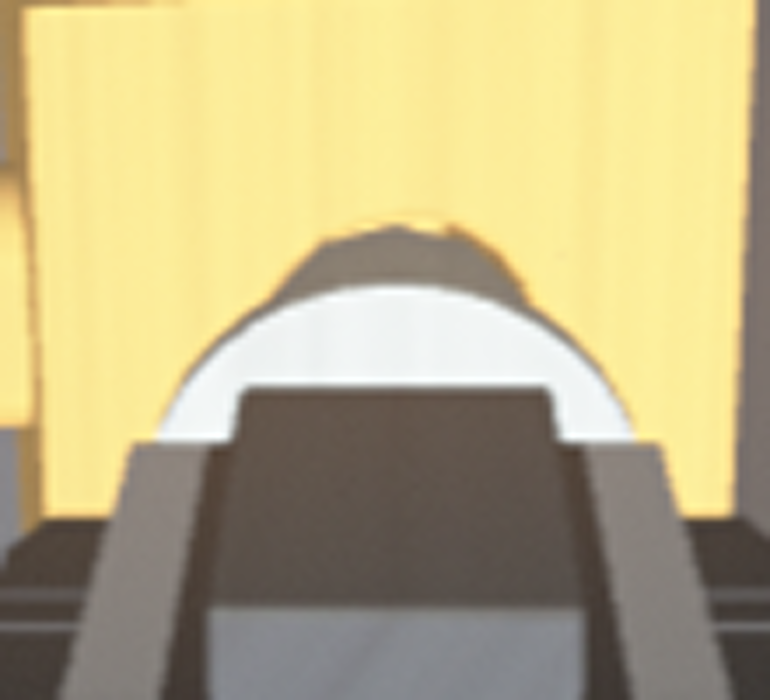

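View pics/s20.png

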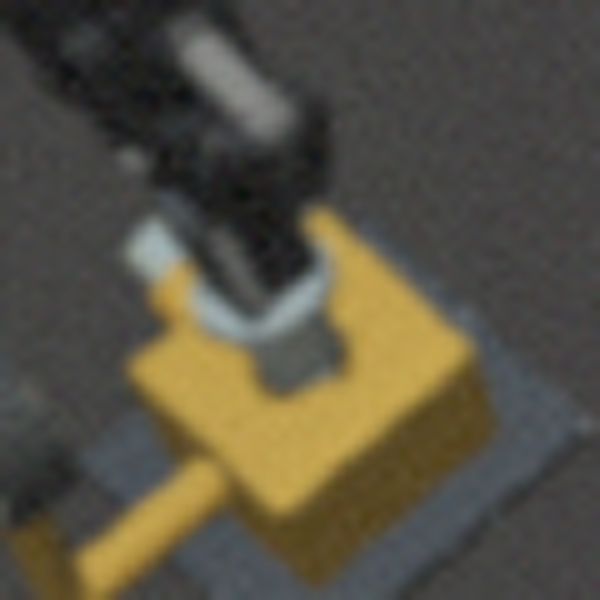

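```bash
python3 - <<'E'
from h import *
plan(*pose([.0003,.0007,-.0017],-.165),1);plan(*pose([.0003,.0007,-.002],-.11),1);plan(*pose([.0003,.0007,-.002],0),1)
E
```

```text
total shift cm [-0.03  0.32  0.04] rotvec [ 0.055  0.001 -0.002] | row x1: [-0.031  0.32   0.039] [ 0.0554  0.0007 -0.0016]
total shift cm [-0.03  0.62  0.09] rotvec [ 0.11   0.001 -0.002] | row x1: [-0.031  0.624  0.094] [ 0.1104  0.0006 -0.0017]
total shift cm [-0.03  1.24  0.2 ] rotvec [ 0.22   0.001 -0.002] | row x1: [-0.03   1.239  0.196] [ 0.2204  0.0005 -0.0017]
```

```bash
python3 -m pendant '[[-0.03,0.16,0.02,0.0275,0,0,1.5],[0,0.16,0.02,0.0275,0,0,1.5],[0,0,0,0,0,0,1.5]]';python3 -m pendant '[[0,0.155,0.01,0.0275,0,0,1.5],[0,0.155,0.01,0.0275,0,0,1.5],[0,0,0,0,0,0,1.5]]'
python3 - <<'E'
from h import *
foot();plan(*pose([.0003,.0007,-.002],0),1)
E
```

```text
t: 23.9
position: [0.6096, -0.2302, 0.1077]
tcp_rot: [[-0.544, 0.828, 0.136], [0.839, 0.537, 0.088], [0.0, 0.162, -0.987]]
force: [0.2, 0.1, -1.1]
gripper_width: 0.243
t: 24.2
position: [0.6122, -0.2285, 0.108]
tcp_rot: [[-0.544, 0.834, 0.09], [0.839, 0.541, 0.059], [0.0, 0.108, -0.994]]
force: [-0.6, -0.7, -1.7]
gripper_width: 0.246
foot rel (x,y,up) mm [ 0.64  0.85 -2.4 ] tilt [-0.108  0.     0.001] F tool-ish [-0.2 -0.9  1.7] t 24.2
total shift cm [-0.03  0.6  -0.01] rotvec [ 0.108 -0.    -0.001] | row x1: [-0.031  0.599 -0.009] [ 0.1077 -0.0004 -0.001 ]
```

```bash
python3 -m pendant '[[0,0.15,0,0.027,0,0,1.5],[0,0.15,0,0.027,0,0,1.5],[0,0,0,0,0,0,1.5]]';python3 -m pendant '[[0,0.15,0,0.027,0,0,1.5],[0,0.15,0,0.027,0,0,1.5],[0,0,0,0,0,0,1.5],[0,0,0,0,0,0,1.5]]'
python3 - <<'E'
from h import *
foot();plan(*pose([.0003,.0007,-.002],0),1)
E
```

```text
t: 24.5
position: [0.6147, -0.2269, 0.1084]
tcp_rot: [[-0.544, 0.838, 0.045], [0.839, 0.543, 0.03], [0.0, 0.054, -0.999]]
force: [0.3, 0.0, -2.2]
gripper_width: 0.242
t: 24.9
position: [0.6171, -0.2255, 0.1085]
tcp_rot: [[-0.544, 0.839, 0.001], [0.839, 0.544, 0.001], [0.0, 0.002, -1.0]]
force: [-0.2, 0.2, -1.9]
gripper_width: 0.243
foot rel (x,y,up) mm [ 0.5   0.65 -2.25] tilt [-0.002  0.     0.001] F tool-ish [ 0.3 -0.   1.9] t 24.9
total shift cm [-0.02  0.02 -0.02] rotvec [ 0.002 -0.    -0.001] | row x1: [-0.018  0.015 -0.025] [ 0.0017 -0.0003 -0.0013]
```

```bash
python3 -m pendant '[[0,0,0.2,0.002,0,0,1.5],[0,0,0.2,0,0,0,1.5],[0,0,0,0,0,0,1.5]]';python3 - <<'E'
from h import *
foot(); print(monitor.get_state()["torque"].round(2))
E
```

```text
t: 25.2
position: [0.6169, -0.2257, 0.1044]
tcp_rot: [[-0.543, 0.84, 0.0], [0.84, 0.543, 0.0], [0.0, 0.0, -1.0]]
force: [0.7, 1.0, -1.9]
gripper_width: 0.242
foot rel (x,y,up) mm [ 0.39  0.27 -6.31] tilt [-0.     0.     0.002] F tool-ish [0.4 1.1 1.9] t 25.2
[ 0.06 -0.33 -0.  ]
```

Sliding in freely; continue.

```bash
python3 -m pendant '[[0,0,0.3,0,0,0,1.5],[0,0,0.3,0,0,0,1.5],[0,0,0.3,0,0,0,1.5],[0,0,0,0,0,0,1.5]]';python3 -m pendant '[[0,0,0.3,0,0,0,1.5],[0,0,0.3,0,0,0,1.5],[0,0,0,0,0,0,1.5]]';python3 - <<'E'
from h import *
foot(); print(monitor.get_state()["torque"].round(2))
E
```

```text
t: 25.6
position: [0.6169, -0.2257, 0.0951]
tcp_rot: [[-0.543, 0.84, -0.0], [0.84, 0.543, 0.0], [0.0, -0.0, -1.0]]
force: [2.1, 0.3, -2.4]
gripper_width: 0.244
t: 25.9
position: [0.6169, -0.2256, 0.0891]
tcp_rot: [[-0.543, 0.84, -0.0], [0.84, 0.543, 0.0], [0.0, -0.0, -1.0]]
force: [1.6, -0.9, -3.2]
gripper_width: 0.245
foot rel (x,y,up) mm [  0.48   0.3  -21.58] tilt [0.    0.    0.002] F tool-ish [-1.6  0.8  3.2] t 25.9
[-0.06 -0.44  0.04]
```

```bash
python3 -m pendant '[[0,0,0.3,0,0,0,1.5],[0,0,0.3,0,0,0,1.5],[0,0,0,0,0,0,1.5],[0,0,0,0,0,0,1.5]]';python3 -m pendant '[[0,0,0.15,0,0,0,1.5],[0,0,0,0,0,0,1.5],[0,0,0,0,0,0,1.5]]';python3 - <<'E'
from h import *
foot()
E
```

```text
t: 26.3
position: [0.6169, -0.2257, 0.0835]
tcp_rot: [[-0.543, 0.84, -0.0], [0.84, 0.543, 0.0], [0.0, -0.0, -1.0]]
force: [1.1, -0.3, -2.6]
gripper_width: 0.243
t: 26.6
position: [0.617, -0.2257, 0.0821]
tcp_rot: [[-0.543, 0.84, 0.0], [0.84, 0.543, 0.0], [0.0, 0.0, -1.0]]
force: [0.4, -0.7, -2.4]
gripper_width: 0.239
foot rel (x,y,up) mm [  0.41   0.34 -28.56] tilt [-0.     0.     0.002] F tool-ish [-0.8 -0.   2.4] t 26.6
```

```bash
python3 -m pendant '[[0,0,0.1,0,0,0,1.5],[0,0,0,0,0,0,1.5],[0,0,0,0,0,0,1.5]]';python3 -m pendant '[[0,0,0.1,0,0,0,1.5],[0,0,0,0,0,0,1.5],[0,0,0,0,0,0,1.5]]';python3 - <<'E'
from h import *
foot()
E
```

```text
t: 26.9
position: [0.617, -0.2257, 0.0812]
tcp_rot: [[-0.543, 0.84, 0.0], [0.84, 0.543, -0.0], [-0.0, 0.0, -1.0]]
force: [1.2, -1.0, -2.2]
gripper_width: 0.246
t: 27.2
position: [0.617, -0.2257, 0.0806]
tcp_rot: [[-0.543, 0.84, 0.0], [0.84, 0.543, -0.0], [-0.0, 0.0, -1.0]]
force: [-1.3, 0.3, 3.6]
gripper_width: 0.246
foot rel (x,y,up) mm [  0.33   0.37 -30.06] tilt [-0.    -0.     0.002] F tool-ish [ 0.9 -0.9 -3.6] t 27.2
```

```bash
python3 -m pendant '[[0,0,0.06,0,0,0,1.5],[0,0,0,0,0,0,1.5],[0,0,0,0,0,0,1.5]]';python3 - <<'E'
from h import *
foot()
s=vision.camera("scene"); crop("s21",s["img"],190,200,60,60,10)
E
```

```text
t: 27.5
position: [0.617, -0.2257, 0.0806]
tcp_rot: [[-0.543, 0.84, 0.001], [0.84, 0.543, -0.0], [-0.001, 0.0, -1.0]]
force: [-2.2, 0.9, 7.1]
gripper_width: 0.245
foot rel (x,y,up) mm [  0.32   0.37 -30.09] tilt [-0.    -0.001  0.002] F tool-ish [ 1.9 -1.4 -7.1] t 27.5
```

View pics/s21.png

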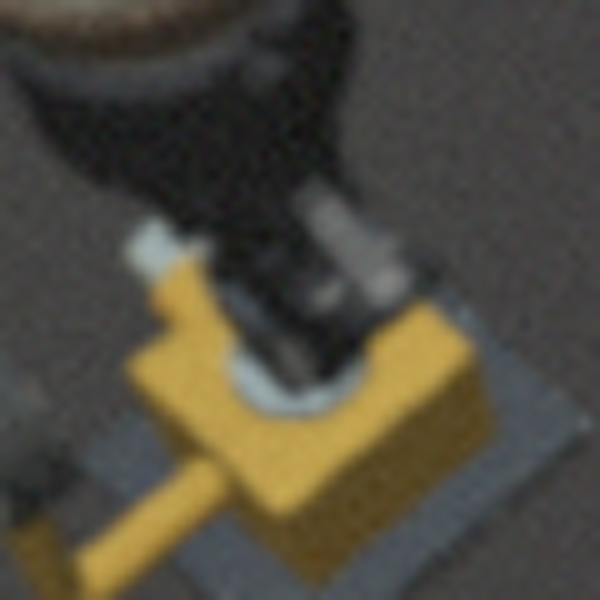

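Collar sits on the brass. Release and retreat straight up.

```bash
python3 -m pendant '[[0,0,-0.08,0,0,0,1.5],[0,0,0,0,0,0,2.6],[0,0,0,0,0,0,3.4],[0,0,0,0,0,0,4],[0,0,0,0,0,0,4],[0,0,-0.5,0,0,0,4],[0,0,-1.5,0,0,0,4],[0,0,-3,0,0,0,4]]'; python3 -m pendant '[[0,0,-4,0,0,0,4],[0,0,-4,0,0,0,4],[0,0,-4,0,0,0,4],[0,0,-4,0,0,0,4]]';python3 -m pendant '[[2,-2.5,0,0,0,0,4],[2,-2.5,0,0,0,0,4],[2,-2.5,0,0,0,0,4],[2,-2.5,0,0,0,0,4],[2,-2.5,0,0,0,0,4],[0,0,0,0,0,0,4],[0,0,0,0,0,0,4]]'
python3 - <<'E'
from h import *
s=vision.camera("scene"); save("s22",s["img"]);crop("s22c",s["img"],165,200,90,80,8)
s=vision.camera("top"); save("t22",s["img"]); foot()
E
```

```text
t: 28.35
position: [0.616, -0.2253, 0.1297]
tcp_rot: [[-0.543, 0.84, -0.003], [0.84, 0.543, 0.001], [0.003, -0.002, -1.0]]
force: [-0.1, 1.2, 0.9]
gripper_width: 0.469
t: 28.75
position: [0.6165, -0.2255, 0.2938]
tcp_rot: [[-0.543, 0.84, 0.002], [0.84, 0.543, -0.001], [-0.001, 0.001, -1.0]]
force: [1.4, 0.1, -0.2]
gripper_width: 0.471
t: 29.45
position: [0.4575, -0.2097, 0.2922]
tcp_rot: [[-0.543, 0.84, 0.003], [0.84, 0.543, -0.001], [-0.002, 0.002, -1.0]]
force: [0.1, 0.4, 0.9]
gripper_width: 0.469
foot rel (x,y,up) mm [ 100.15 -124.01  180.33] tilt [-0.001 -0.001  0.002] F tool-ish [ 0.  -0.2 -0.5] t 29.55
```

View pics/s22.png

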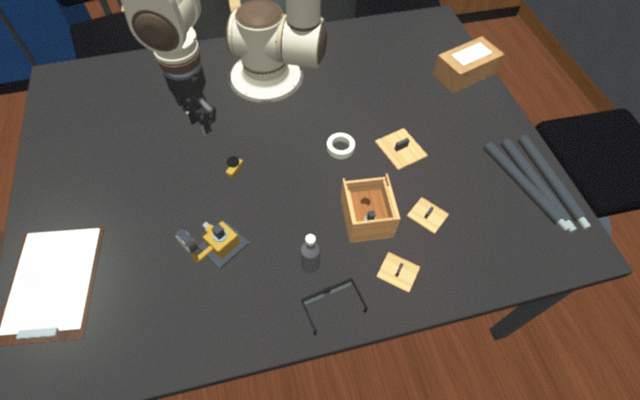

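View pics/s22c.png

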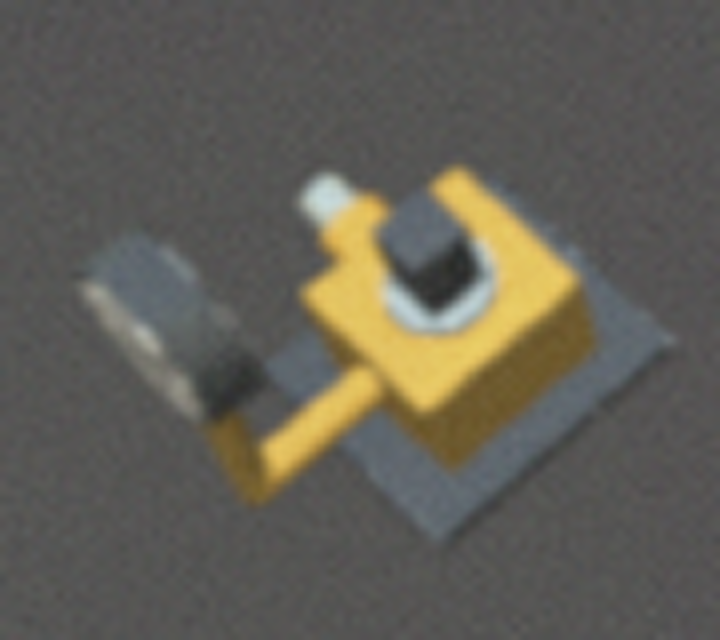

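View pics/t22.png

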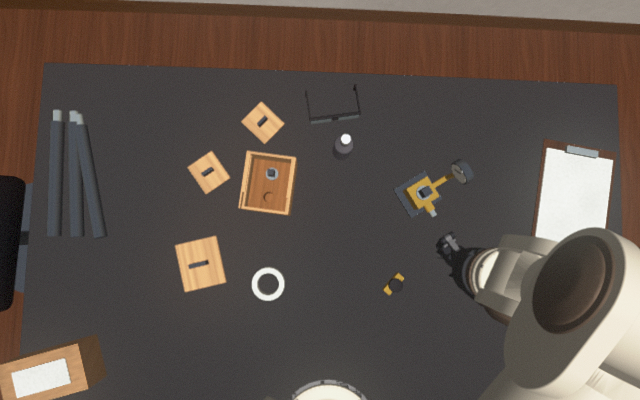

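```bash
python3 -m pendant '[[0,0,0,0,0,0,4],[0,0,0,0,0,0,4]]'; python3 -c "
from plant import job
print(job.job_done())"
```

```text
t: 29.75
position: [0.4583, -0.2096, 0.29]
tcp_rot: [[-0.543, 0.839, -0.001], [0.839, 0.543, 0.0], [0.001, -0.0, -1.0]]
force: [0.5, -0.3, 0.0]
gripper_width: 0.473
the job is handed in; nothing more can be done
None
```

The job is done and was handed in at about 29.8 s of the 70 s allowed. The interface gave no verdict.

**What I did**
- **Lid:** I raised it about 8 mm, slid it about 109 mm out over the lip and laid it flat on the table, handle up.
- **Gauge:** I took the thick gauge from the front pocket and tilted it about 12.6°. With the foot edge about 4 mm into the bore I straightened it, then slid it down until it stopped.
- **Release:** I let go and moved the gripper well clear.

**Last checks**
- The gauge stopped with its foot 30.1 mm below the bore mouth, against 30 mm expected. Pressing a little further raised the force to 7 N with no movement.
- The final scene and top pictures show the gauge upright with its collar on the brass. They also show the thin gauge standing in its pocket and the lid flat.
- By eye, the tape, tap, glasses, spray and small lids are where they were.

**What disagreed**
- **Bore position:** the scene and wrist cameras differed by about 4 mm. Part of the spread between wrist readings came from pictures I took before the arm had settled. I used the settled wrist readings and the bore's rim, and the gauge went in without noticeable contact force.
- **Case contact:** on my first descent for the gauge, the open fingers touched the case with about 7 N. I backed off and narrowed the jaws before gripping.

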